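Load the last bottle carrier and ratchet the load bar tight

TASK

Stand the grey bottle carrier in the gap on the delivery tray, between the cardboard case and the foot of the ratchet load bar, square and in line with the row, and let go of it. Then pump the bar's red handle in full short strokes, feeling for its stops without forcing it against them, until the row is pushed tight against the end board; give it two or three clicks past snug and no more, so that the row is clamped firmly but nothing is crushed. Move the bar only by its handle, let go of it at the end and leave everything else where it stands.

Things in the scene. Friction and masses are not known exactly. Their poses are not given: they have to be found in the camera images.
- slot (a point): Place for the carrier: point on the delivery tray's deck, midway across it. Axes are the tray's: y along the row from the end board to the load bar, x across it away from the robot, z up. The case's near face is 80 mm from this point towards -y; the load bar's foot stands 85 to 110 mm from it towards +y at the start, differing from time to time.
- tray: Aluminium delivery tray fixed to the table: deck 12 mm thick, 200 mm across the row (x), 720 mm along it (y), 10 mm lips on the long sides. Plywood end board at -y, yellow ratchet load bar at +y. Axes as slot; its origin lies 55 mm from slot towards +y, at table height.
- carrier_handle (a point): Middle of the carrier's top handle: a level bar 18 mm wide and high, 114 mm long along the point's x, centred 203 mm above the carrier's underside, on two thin uprights 52 mm either side of its middle; the bottle tops end 25 mm below the bar. z up.
- carrier: The grey plastic carrier to be loaded, 140 x 140 mm, walls 80 mm high, with four amber stubby bottles (tops 169 mm high), about 0.8 kg. Origin under its centre, axes as carrier_handle.
- handle_grip (a point): Middle of the red round grip of the load bar's lever, 150 mm from the pivot: 24 mm thick, from 98 to 178 mm out. z along the lever away from the pivot, x along the pivot pin. The lever swings in the plane of the row between two hard stops (one each side of upright, 0.05 to 0.35 rad from it, unlike: feel for them) and stays where it is left; about 2 N at the grip moves it free.
- lever: The lever; origin at its pivot. Each full swing from the stop on the row's side (-y) to the other (+y) pushes the bar one tooth, 8 mm, towards the row; the swing back is idle, a second pawl holds the bar. The pawls drop in only near the ends: short swings gain nothing. The bar cannot be backed off. The handle is springy: at a stop 20 N bends it 3 mm at the grip; 10 mm overstrains it.
- handle_pivot (a point): Middle of the lever's pivot pin in the yellow housing, 105 mm above the table; axes as slot, pin along x. Driving pawl 38 mm below: the grip feels about a quarter of the clamping force. The foot has a spring of 2 N/mm: once the row is tight each tooth adds some 15 N, 2 to 4 N at the grip. Housing 40 mm across, 130 mm along the row, 106 mm high.
- ram: The toothed steel bar with the black rubber foot it carries (80 mm wide, 60 mm high, middle 57 mm above the table); not to be touched. Its position is a point on the bar's centre line that slides with it towards the row.
- case: Full cardboard case with a blue band on the tray, standing against the end board: 180 mm across the row, 170 mm along it, 130 mm high, 4 kg. Origin under its centre. It may be pressed against the end board.
- canpack: Four red cans in a cardboard tray, 134 x 134 x 120 mm. To be left alone. Origin under its centre.
- can_blue: Blue can, 66 mm across, 120 mm high. Leave alone.
- can_green: Green can, 66 mm across, 120 mm high. Leave alone.
- bottle: Tall amber bottle, 62 mm across, 210 mm high. Leave alone.
- scanner: Black and yellow hand scanner lying on the table, 125 mm long, 34 mm high. Leave alone.
- cutter: Orange box cutter lying on the table, 180 mm long, 16 mm high. Leave alone.

How it is judged:
On the way, in this order (a step that is already met when the one before it is completed fails the run):
1. the carrier stands upright on the deck in the gap, square and in line with the row, let go of, and not yet clamped (x of carrier_handle in the frame of slot between -0.02 and 0.02 m and z of carrier_handle in the frame of slot between 0.197 and 0.209 m and angle between carrier_handle's own z axis and vertical below 0.06 rad and (angle between the x axis of carrier_handle and the x axis of slot, either way round below 0.12 rad or angle between the x axis of carrier_handle and the y axis of slot, either way round below 0.12 rad) and y of carrier_handle in the frame of slot between -0.03 and 0.03 m and contact force between the fingers and carrier below 0.3 N and contact force between ram and carrier below 5 N), for 0.2 s.
2. the handle, held by the gripper, drives the foot against the carrier (more than 10 N) (contact force between ram and carrier above 10 N and contact force between the fingers and lever above 0.5 N), for 0.05 s.
At the end, for the whole second after the job is handed in: The carrier stands upright (3 degrees) on the deck, square (7 degrees), within 20 mm of the tray's centre line and pressed against the case (over 18 N); the foot clamps it with 24 to 68 N (two or three clicks past snug); handle let go of, nothing moving (x of carrier_handle in the frame of slot between -0.02 and 0.02 m and z of carrier_handle in the frame of slot between 0.197 and 0.209 m and angle between carrier_handle's own z axis and vertical below 0.06 rad and (angle between the x axis of carrier_handle and the x axis of slot, either way round below 0.12 rad or angle between the x axis of carrier_handle and the y axis of slot, either way round below 0.12 rad) and y of carrier_handle in the frame of slot between -0.022 and 0.004 m and contact force between ram and carrier between 24 and 68 N and contact force between carrier and case above 18 N and linear speed of carrier below 0.01 m/s); the robot touches nothing.
It fails at once if the foot crushes the carrier with more than 70 N (contact force between ram and carrier above 70 N).
It fails at once if the handle is forced against a stop until it bends more than 10 mm at the grip (some 60 N) (y of handle_grip in the frame of handle_pivot above 0.0515 m or y of handle_grip in the frame of handle_pivot below -0.0223 m).
It fails at once if the robot touches the toothed bar or its foot with more than 1 N (contact force between any of the fingers, the arm and ram above 1 N).
It fails at once if the carrier is tipped more than 35 degrees (angle between carrier_handle's own z axis and vertical above 0.6 rad).
It fails at once if a bystander or the case is moved by more than 25 mm (distance of any of canpack, can_blue, can_green, bottle, scanner, cutter, case from where it was at the start of the episode above 0.025 m).
It also fails if it takes over 72 s, if anything falls off the work surface, if the arm or the gripper's body presses on something with over 40 N, if the wrist force passes 120 N, or if a joint passes its speed limit or range.

ROBOT

A 7-joint arm with a two-finger parallel gripper is mounted at the origin on the work surface. World frame = base frame: x ahead of the robot, y to its left, z up, the work surface at z = 0. Lengths are in m, angles in rad, forces in N, time in s.
With the tool pointing down it reaches from about 0.4 to 0.875 m from the base axis. Payload 19.3 kg.
Tool frame: the origin (TCP) lies midway between the tips of the shut fingers; the grasp point (between the pads) lies 19 mm behind it; x points along the fingers, y is the direction in which the jaws open and shut, and the axes are right-handed (so a half turn about x gives the same grasp; the last joint's range is limited). The gripper opens to 85 mm and grips with 20 to 120 N. Pads are 22 mm wide; open, the fingers measure 114 mm over their backs; the gripper's body (76 mm by 85 mm) begins 54 mm behind the grasp point. The pads swing forward as they close: fully open they stand 13 mm farther back than shut.
Start: joints at [-1.247, 0.521, -0.036, 1.599, 0.021, 1.021, -0.113], TCP at [0.24, 0.577, 0.231] pointing down, gripper open.
Joint ranges: [-2.91, 2.91], [-0.3, 2.13], [-1.5, 1.42], [0.17, 2.43], [-1.26, 4.41], [0.16, 1.93], [-2.52, 2.52]. Speed limits (rad/s): [1.89, 1.89, 2.39, 2.39, 3.01, 3.01, 3.01].

INTERFACE

Orientations are given as [roll, pitch, yaw] about the fixed x, y, z axes, in that order (R = Rz(yaw) Ry(pitch) Rx(roll)).
In Python, from workcell import telemetry, vision, workorder gives the robot as it stands. The module is installed in compiled form; this text tells all that it offers.
- The arm moves only by the tool play_rows, never from a script. Its argument "deltas" is a list of rows, each a list of 7 numbers: the shift along the world's x, y, z in mm, then the turn, a rotation vector about the world's x, y, z in degrees, then the finger opening in mm, from 0 to 85.4. In form: [[x, y, z, wx, wy, wz, jaw], ...]. A call has 1 to 8 rows; each row shifts and turns the commanded pose from where the row before left it; what a row does not reach is not made up. A row lasts 1/8 s, in which the tool goes at most 62.5 mm and 10.7 degrees, less where a joint would pass 70% of its speed; a pose out of reach is approached as far as the arm can. A call with a gripper value outside its range is refused whole. The fingers move at their own pace and stop on an object; "grip_force" is the grip in N (left out, the last holds). Time passes only in rows, so rows that do not move let the fingers close. It gives the time, the measured TCP pose, the force and the opening at its end, in the units of the state.
- telemetry.observe(): the state, without advancing time (a new reading comes with each control period).
- vision.grab_frame(name): name is "scene" or "top" or "wrist"; returns the picture (480x640x3 uint8, red, green, blue); there is no depth.
- vision.camera_info(name): a dict with "mtx" (3x3 intrinsics, pixels), "rvec" (rotation vector, rad) and "tvec" (3), from world to camera coordinates, as OpenCV has them. Camera axes: x right, y down, z forward; pixel columns grow to the right and rows downward; lengths in m; the calibration is good to about 2 mm. The wrist camera is an equidistant fisheye: a pixel r from the principal point sees the ray r / f radians off the axis. A picture is of the moment at which its call begins: read the wrist's pose just before it. camera_info takes no time and is no camera call; for the wrist camera it gives the pose at the moment of the call.
- workorder.job_done(): hands the job in, once; it reports no verdict.
The state is a dict: "clock": time; "qpos": joint angles; "qd": joint speeds; "joint_efforts": joint torques, N m; "position": TCP position; "tool_rot": TCP orientation; "force": force on the tool from outside, world axes, zero at the start; "moment": the same for the moment, N m; "grip_width": finger opening in m.
Only numpy, scipy, OpenCV 4.12 (cv2) and the standard library are available. Lean on these libraries where they do the work, as an engineer would, in place of code of your own. Each camera call takes 0.05 s, during which the arm holds its last target. There are 200 camera calls.

## Working session

There is one attempt and no reset: what is moved stays moved. The work goes in short steps, Python scripts to look and compute and a tool call to move; the robot and the scene stay as the last step left them, time stands still between calls to the robot, and variables do not carry over. Pictures are saved under pics/ and viewed, about 8 in all and at most 12, crops included, and the job is handed in when it is done.

Besides the shell and the picture viewer there is one more tool, called after "Request:" in YAML: its name, and indented under it one key for each argument. play_rows: Moves the arm, as the interface text tells. Its arguments: {"type":"object","properties":{"deltas":{"type":"array","items":{"type":"array","items":{"type":"number"}}},"grip_force":{"type":"number"}},"required":["deltas"]}

```bash
mkdir -p pics
cat > h.py <<'E'
import numpy as np, cv2
from workcell import telemetry, vision, workorder
def save(n,f):
    im=vision.grab_frame(n); cv2.imwrite('pics/'+f,im[:,:,::-1]); return im
def ray(n,u,v):
    c=vision.camera_info(n);K=np.array(c['mtx']);R=cv2.Rodrigues(np.array(c['rvec'],float))[0];t=np.array(c['tvec'],float).ravel()
    d=np.linalg.solve(K,[u,v,1.])
    if n=='wrist':
        a=d[:2];r=np.linalg.norm(a);d=np.r_[a/max(r,1e-9)*np.sin(r),np.cos(r)]
    return -R.T@t,R.T@d
def atz(n,u,v,z):
    o,d=ray(n,u,v);return o+d*(z-o[2])/d[2]
def st():
    s=telemetry.observe();print({k:np.round(s[k],4).tolist() for k in('clock','position','tool_rot','force','moment','grip_width','qpos')})
E
python3 - <<'E'
from h import *
st();save('scene','s0.png');save('top','t0.png')
for n in('scene','top'):
    c=vision.camera_info(n);print(c, ray(n,320,240))
E
```

```text
{'clock': 0.0, 'position': [0.2397, 0.5769, 0.2307], 'tool_rot': [-1.5098, 1.5697, -1.9035], 'force': [1.0209, -0.0623, 0.3724], 'moment': [-0.0792, 0.0008, 0.0085], 'grip_width': 0.0856, 'qpos': [-1.2472, 0.522, -0.0364, 1.6, 0.0212, 1.0211, -0.1127]}
{'mtx': array([[474.49242316,   0.        , 324.54313671],
       [  0.        , 474.49242316, 234.94741013],
       [  0.        ,   0.        ,   1.        ]]), 'rvec': array([ 1.34748595,  2.07473049, -0.9986134 ]), 'tvec': array([ 0.21478623, -0.20439707,  1.55845199])} (array([1.31415277, 0.35385666, 0.81515143]), array([-0.70209424, -0.32575284, -0.63336706]))
{'mtx': array([[511.96265653,   0.        , 326.30537895],
       [  0.        , 511.96265653, 241.67145918],
       [  0.        ,   0.        ,   1.        ]]), 'rvec': array([ 2.148517  , -2.15266317,  0.12881723]), 'tvec': array([-0.00255115,  0.5768303 ,  1.13488133])} (array([ 0.42632125, -0.0141864 ,  1.19947666]), array([ 0.13166381,  0.02128577, -0.99114777]))
```

View pics/s0.png

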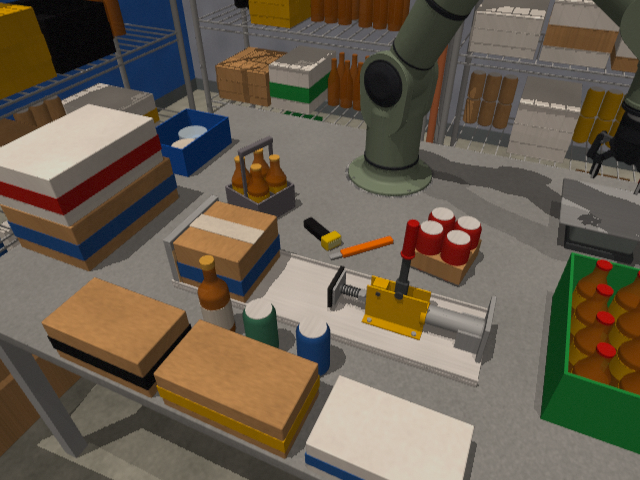

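View pics/t0.png

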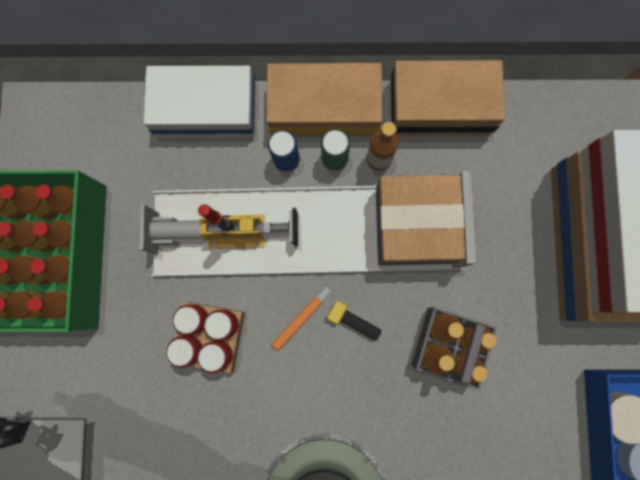

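The scene view shows the carrier at about (260,185) and the load bar at (400,290). In the top view the carrier is at about (455,347), the tray spans columns 150 to 475, and the lever grip is at (208,213). I'll enlarge the relevant parts.

Run:
```python
import cv2,numpy as np
t=cv2.imread('pics/t0.png');s=cv2.imread('pics/s0.png')
a=cv2.resize(t[300:400,400:510],None,fx=3.6,fy=3.6,interpolation=cv2.INTER_CUBIC)
b=cv2.resize(s[210:360,320:505],(396,321),interpolation=cv2.INTER_CUBIC)
b=cv2.copyMakeBorder(b,0,39,0,4,cv2.BORDER_CONSTANT)
c=cv2.resize(t[165:285,135:485],(796,273),interpolation=cv2.INTER_CUBIC);c=cv2.copyMakeBorder(c,0,0,0,0,cv2.BORDER_CONSTANT)
o=np.vstack([np.hstack([a[:200*2-40],b])[:, :796][:300],c]);print(o.shape)
cv2.imwrite('pics/c1.png',o)
```

```text
(573, 796, 3)
```

View pics/c1.png

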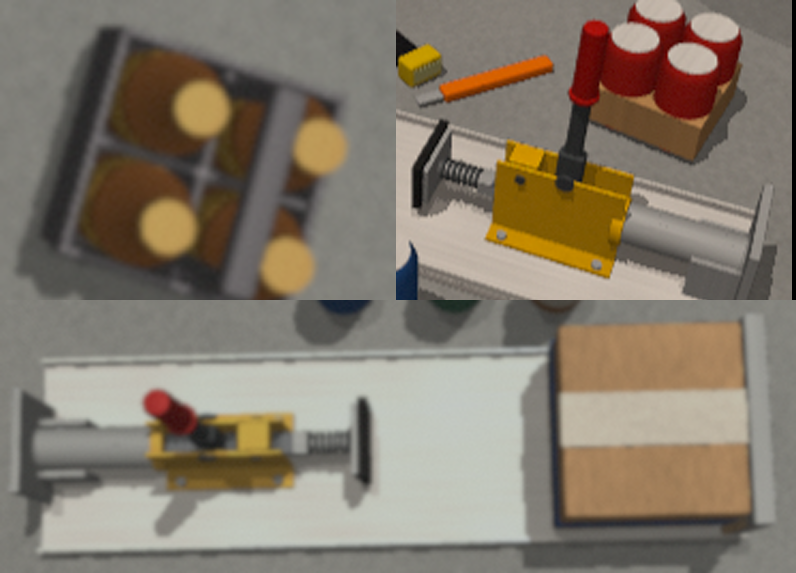

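Run:
```python
from h import *
A=lambda u,v,z:atz('top',400+u/3.6,300+v/3.6,z)[:2]
caps=[A(*p,.169) for p in[(201,108),(168,227),(320,147),(287,265)]]
print('caps',np.round(caps,4).tolist(),'mean',np.mean(caps,0))
d=caps[0]-caps[1]+caps[2]-caps[3];print('bar ang',np.degrees(np.arctan2(d[1],d[0])),'spacing',[np.linalg.norm(caps[0]-caps[i]) for i in(1,2)])
print('bar top/bottom',A(291,90,.212),A(241,290,.212))
B=lambda u,v,z:np.round(atz('top',135+u*350/796,165+v*120/273,z)[:2],4)
for n,p in dict(TL=(42,362,.022),TR=(548,349,.022),BL=(40,552,.022),BR=(745,532,.022),cTL=(556,324,.142),cTR=(748,321,.142),cBR=(751,517,.142),cBL=(556,520,.142),footT=(363,398,.087),footB=(363,483,.087),hsTL=(150,422,.106),hsTR=(292,414,.106),hsBL=(163,460,.106),hsBR=(293,457,.106),gripend=(155,402,.283)).items(): print(n,B(*p))
# lever grip in scene: world x plane
o,dd=ray('scene',320+594*0+ (594-396)*185/396,210+30*150/321)
o2,d2=ray('top',135+155*350/796,165+402*120/273)
M=np.c_[dd,-d2];k=np.linalg.lstsq(M,o2-o,rcond=None)[0];print('tri grip end',o+k[0]*dd,o2+k[1]*d2)
```

```text
caps [[0.3827, -0.2612], [0.3186, -0.2411], [0.3615, -0.3256], [0.2984, -0.305]] mean [ 0.34031044 -0.28322648]
bar ang -17.740822289085234 spacing [np.float64(0.06713853903208541), np.float64(0.06778984926013087)]
bar top/bottom [ 0.39383072 -0.29858983] [ 0.29102818 -0.26851566]
TL [0.3903 0.3906]
TR [ 0.4026 -0.1162]
BL [0.2061 0.3848]
BR [ 0.2253 -0.3063]
cTL [ 0.4273 -0.1133]
cTR [ 0.4297 -0.2857]
cBR [ 0.2586 -0.2823]
cBL [ 0.256  -0.1108]
footT [0.3586 0.064 ]
footB [0.2806 0.0635]
hsTL [0.3381 0.2594]
hsTR [0.3452 0.1281]
hsBL [0.3038 0.2463]
hsBR [0.3064 0.1267]
gripend [0.3676 0.2117]
tri grip end [0.38824331 0.17317484 0.11269405] [0.35796493 0.24856436 0.13321277]
```

Run:
```python
from h import *
B=lambda u,v,z:np.round(atz('top',135+u*350/796,165+(v-300)*120/273,z)[:2],4)
for n,p in dict(TL=(42,362,.022),TR=(548,349,.022),BL=(40,552,.022),BR=(745,532,.022),cTL=(556,324,.142),cTR=(748,321,.142),cBR=(751,517,.142),cBL=(556,520,.142),footT=(363,398,.087),footB=(363,483,.087),hsTL=(150,422,.106),hsTR=(292,414,.106),hsBL=(163,460,.106),hsBR=(293,457,.106),gripend=(155,402,.283)).items(): print(n,B(*p))
o,dd=ray('scene',320+(594-396)*185/396,210+28*150/321)
o2,d2=ray('top',135+155*350/796,165+(402-300)*120/273)
k=np.linalg.lstsq(np.c_[dd,-d2],o2-o,rcond=None)[0];print('tri grip end',o+k[0]*dd,o2+k[1]*d2)
```

```text
TL [0.6972 0.4036]
TR [ 0.7091 -0.1204]
BL [0.5005 0.3973]
BR [ 0.5193 -0.3167]
cTL [ 0.7041 -0.1173]
cTR [ 0.7062 -0.2956]
cBR [ 0.5235 -0.2918]
cBL [ 0.5212 -0.1146]
footT [0.6455 0.0659]
footB [0.5622 0.0653]
hsTL [0.6191 0.2678]
hsTR [0.6264 0.1322]
hsBL [0.5824 0.2543]
hsBR [0.5849 0.1307]
gripend [0.6041 0.2187]
tri grip end [0.60587401 0.21539701 0.27991551] [0.60456892 0.21925888 0.28064351]
```

Run:
```python
from h import *
from scipy.spatial.transform import Rotation as Ro
R=Ro.from_euler('xyz',telemetry.observe()['tool_rot']).as_matrix();print(np.round(R,3))
y=R[:,1];print('jaw axis ang',np.degrees(np.arctan2(y[1],y[0])))
```

```text
[[-0.     0.384  0.923]
 [-0.001  0.923 -0.384]
 [-1.    -0.001  0.   ]]
jaw axis ang 67.43972034118872
```

Request:
play_rows:
  deltas:
    - [28,-55,20,0,0,0,60]
    - [28,-55,20,0,0,0,60]
    - [28,-55,20,0,0,0,60]
    - [28,-55,20,0,0,0,60]
    - [28,-55,20,0,0,0,60]
    - [14,-60,0,0,0,0,60]
    - [14,-60,0,0,0,0,60]
    - [14,-60,0,0,0,0,60]
  grip_force: 40

```text
clock: 1.1
position: [0.4167, 0.1302, 0.3277]
tool_rot: [1.322, 1.571, 0.929]
force: [1.9, 0.5, 0.5]
grip_width: 0.0601
```

Request:
play_rows:
  deltas:
    - [5,-52,0,0,0,1,60]
    - [5,-52,0,0,0,1,60]
    - [5,-52,0,0,0,1,60]
    - [0,-52,0,0,0,1,60]
    - [-15,-50,0,0,0,1,60]
    - [-25,-50,0,0,0,0,60]
    - [-25,-50,0,0,0,0,60]
    - [-30,-47,0,0,0,0,60]

```text
clock: 2.1
position: [0.3356, -0.2742, 0.3276]
tool_rot: [-0.166, 1.571, -0.473]
force: [1.2, 0.3, 0.5]
grip_width: 0.0599
```

Run:
```python
from h import *
st();im=save('wrist','w1.png');st()
c=vision.camera_info('wrist');print(c)
R=cv2.Rodrigues(np.array(c['rvec']))[0]
for p in [(.342,-.283,.212),(.394,-.3,.212),(.291,-.267,.212)]:
    q=R@np.array(p)+c['tvec'];a=np.arctan2(np.hypot(q[0],q[1]),q[2]);print(np.array(c['mtx'])@np.r_[q[:2]/np.hypot(*q[:2])*a,1])
```

```text
{'clock': 2.1, 'position': [0.3356, -0.2742, 0.3276], 'tool_rot': [-0.1663, 1.5706, -0.4728], 'force': [1.2111, 0.325, 0.5359], 'moment': [0.0534, -0.0436, 0.0175], 'grip_width': 0.0599, 'qpos': [0.0192, 0.1061, 0.5852, 1.9617, -0.066, 1.092, 1.8965]}
{'clock': 2.15, 'position': [0.3315, -0.2792, 0.3279], 'tool_rot': [-1.3892, 1.5692, -1.7017], 'force': [-7.2302, -5.4238, -1.0079], 'moment': [-0.283, 0.4432, -0.0091], 'grip_width': 0.0602, 'qpos': [0.0257, 0.1056, 0.5932, 1.9619, -0.0649, 1.0921, 1.9045]}
{'mtx': array([[371.64829954,   0.        , 316.08429091],
       [  0.        , 371.64829954, 241.20733636],
       [  0.        ,   0.        ,   1.        ]]), 'rvec': array([-2.31573121, -1.68457397, -0.27715659]), 'tvec': array([ 0.16443115, -0.45276616,  0.34252441])}
[316.58744029 249.30201981   1.        ]
[316.35359834 313.81026458   1.        ]
[315.92051659 177.36293257   1.        ]
```

View pics/w1.png

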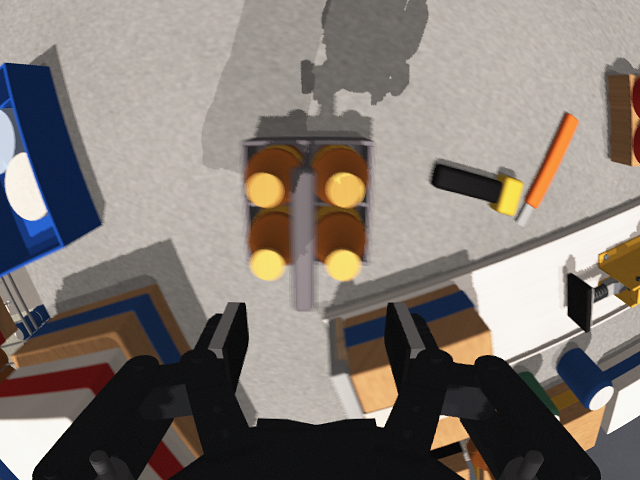

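Run:
```python
from h import *
s=np.array([.0041,.005])
a=atz('wrist',304,174,.212)[:2]+s;b=atz('wrist',303,309,.212)[:2]+s
print(a,b,(a+b)/2,np.degrees(np.arctan2(*(b-a)[::-1])),np.linalg.norm(b-a))
for z,p in((.142,(344,345)),(.142,(465,292))):print(atz('wrist',*p,z)[:2]+s)
print([ (atz('wrist',*p,.169)[:2]+s).round(4) for p in((265,190),(340,189),(268,265),(342,265))])
st()
```

```text
[ 0.29024996 -0.26917598] [ 0.39067504 -0.30370152] [ 0.3404625  -0.28643875] -18.972662820209056 0.10619420935564787
[ 0.48246043 -0.2914207 ]
[ 0.46358933 -0.1532233 ]
[array([ 0.2983, -0.3074]), array([ 0.3168, -0.2483]), array([ 0.3619, -0.328 ]), array([ 0.3818, -0.2661])]
{'clock': 2.15, 'position': [0.3315, -0.2792, 0.3279], 'tool_rot': [-1.3892, 1.5692, -1.7017], 'force': [-7.2302, -5.4238, -1.0079], 'moment': [-0.283, 0.4432, -0.0091], 'grip_width': 0.0602, 'qpos': [0.0257, 0.1056, 0.5932, 1.9619, -0.0649, 1.0921, 1.9045]}
```

Request:
play_rows:
  deltas:
    - [0,0,0,0,0,0,60]
    - [0,0,0,0,0,0,60]

```text
clock: 2.4
position: [0.3371, -0.2721, 0.3275]
tool_rot: [2.352, 1.57, 2.047]
force: [-0.3, -0.3, 0.2]
grip_width: 0.0598
```

Request:
play_rows:
  deltas:
    - [3.5,-13,-20,0,0,0,60]
    - [0,0,-35,0,0,0,60]
    - [0,0,-35,0,0,0,60]
    - [0,0,-30,0,0,0,60]
    - [0,0,-23,0,0,0,60]
    - [0,0,0,0,0,0,60]

```text
clock: 3.15
position: [0.3401, -0.2846, 0.1836]
tool_rot: [2.991, 1.568, 2.686]
force: [-0.3, -0.5, 0.3]
grip_width: 0.06
```

Run:
```python
from h import *
st();im=save('scene','s1.png')
cv2.imwrite('pics/c2.png',cv2.resize(im[90:230,180:340,::-1],(640,560),interpolation=cv2.INTER_CUBIC))
```

```text
{'clock': 3.15, 'position': [0.3401, -0.2846, 0.1836], 'tool_rot': [2.9911, 1.5679, 2.686], 'force': [-0.3075, -0.5192, 0.2889], 'moment': [-0.0356, -0.0312, -0.0239], 'grip_width': 0.06, 'qpos': [0.1392, 0.348, 0.5307, 2.1247, -0.2599, 0.7335, 2.1046]}
```

View pics/c2.png

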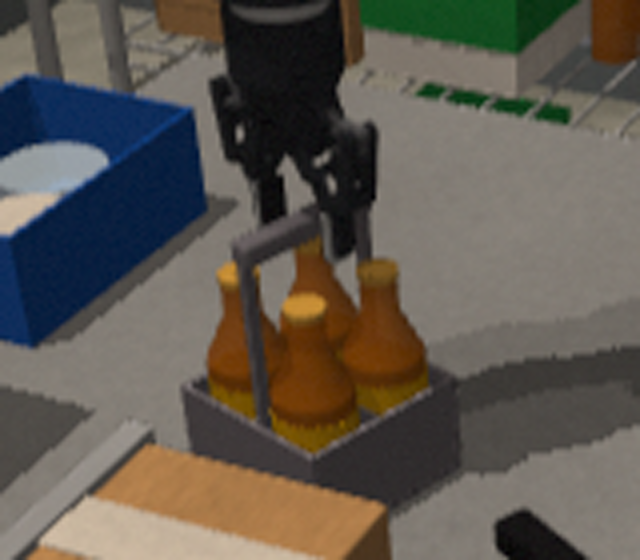

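The open fingers straddle the bar: the tips are at (270,210) and (343,240) in the crop, with the bar between them. I'll close and lift a little.

Request:
play_rows:
  deltas:
    - [0,0,0,0,0,0,10]
    - [0,0,0,0,0,0,10]
    - [0,0,0,0,0,0,10]
    - [0,0,0,0,0,0,10]
    - [0,0,0,0,0,0,10]
    - [0,0,15,0,0,0,10]
    - [0,0,25,0,0,0,10]
    - [0,0,0,0,0,0,10]
  grip_force: 80

```text
clock: 4.2
position: [0.3408, -0.286, 0.2256]
tool_rot: [-0.03, 1.568, -0.336]
force: [1.2, -0.1, -8.1]
grip_width: 0.0166
```

Request:
play_rows:
  deltas:
    - [0,0,35,0,0,0,10]
    - [0,0,45,0,0,0,10]
    - [0,0,45,0,0,0,10]
    - [20,18,5,0,0,2,10]
    - [35,30,0,0,0,3,10]
    - [40,36,0,0,0,3,10]
    - [40,36,0,0,0,3,10]
    - [40,36,0,0,0,3,10]

```text
clock: 5.2
position: [0.5163, -0.1274, 0.3527]
tool_rot: [2.72, 1.569, 2.661]
force: [1.5, -0.4, -7.3]
grip_width: 0.0166
```

Request:
play_rows:
  deltas:
    - [35,36,0,0,0,3,10]
    - [30,32,0,0,0,2,10]
    - [20,18,0,0,0,0,10]
    - [9,7,0,0,0,0,10]
    - [0,0,0,0,0,0,10]
    - [0,0,0,0,0,0,10]
    - [0,0,0,0,0,0,10]
    - [0,0,0,0,0,0,10]

```text
clock: 6.2
position: [0.609, -0.0372, 0.3549]
tool_rot: [0.262, 1.57, 0.286]
force: [0.1, -0.6, -7.1]
grip_width: 0.0164
```

Run:
```python
from h import *
st();im=save('top','t2.png');im2=save('wrist','w2.png')
a=cv2.resize(im[165:285,135:485,::-1],(796,273),interpolation=cv2.INTER_CUBIC)
b=cv2.resize(im2[40:440,:,::-1],(518,324),interpolation=cv2.INTER_AREA)
cv2.imwrite('pics/c3.png',np.vstack([a,cv2.copyMakeBorder(b,0,0,0,278,cv2.BORDER_CONSTANT)]))
```

```text
{'clock': 6.2, 'position': [0.609, -0.0372, 0.3549], 'tool_rot': [0.2619, 1.5704, 0.2864], 'force': [0.1411, -0.5853, -7.1125], 'moment': [-0.0561, 0.0462, -0.0398], 'grip_width': 0.0164, 'qpos': [-0.297, 0.4188, 0.3847, 1.4904, -0.161, 1.2632, 1.7017]}
```

View pics/c3.png

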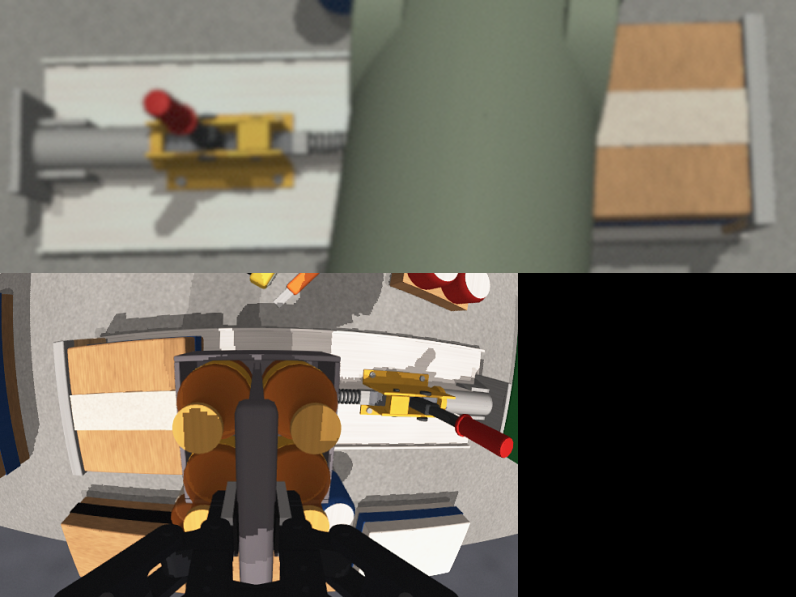

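Request:
play_rows:
  deltas:
    - [1,5,-15,0,0,0,10]
    - [0,0,-30,0,0,0,10]
    - [0,0,-35,0,0,0,10]
    - [0,0,-30,0,0,0,10]
    - [0,0,-20,0,0,0,10]
    - [0,0,-15,0,0,0,10]
    - [0,0,-8,0,0,0,10]
    - [0,0,0,0,0,0,10]

```text
clock: 7.3
position: [0.6101, -0.0317, 0.2014]
tool_rot: [-3.07, 1.57, -3.045]
force: [0.3, -0.1, -7.9]
grip_width: 0.0165
```

Request:
play_rows:
  deltas:
    - [0,0,-2,0,0,0,10]
    - [0,0,-2,0,0,0,10]
    - [0,0,0,0,0,0,10]
    - [0,0,0,0,0,0,10]

```text
clock: 7.8
position: [0.6103, -0.0318, 0.1978]
tool_rot: [0.05, 1.571, 0.075]
force: [0.1, 0.0, -8.2]
grip_width: 0.0169
```

Request:
play_rows:
  deltas:
    - [0,0,-1.5,0,0,0,10]
    - [0,0,0,0,0,0,10]
    - [0,0,0,0,0,0,10]

```text
clock: 8.18
position: [0.6105, -0.0312, 0.1972]
tool_rot: [0.71, 1.569, 0.735]
force: [-5.1, 3.7, 8.5]
grip_width: 0.0162
```

Request:
play_rows:
  deltas:
    - [0,0,0.5,0,0,0,20]
    - [0,0,0,0,0,0,30]
    - [0,0,0,0,0,0,50]
    - [0,0,0,0,0,0,50]
    - [0,0,20,0,0,0,50]
    - [0,0,40,0,0,0,50]
    - [0,0,50,0,0,0,50]
    - [0,0,10,0,0,0,50]

```text
clock: 9.18
position: [0.6112, -0.0321, 0.3198]
tool_rot: [0.03, 1.566, 0.055]
force: [0.5, -0.1, 0.2]
grip_width: 0.05
```

Request:
play_rows:
  deltas:
    - [-30,25,0,0,0,10,60]
    - [-40,30,0,0,0,10,60]
    - [-50,35,0,0,0,10,60]
    - [-50,35,0,0,0,10,60]
    - [0,45,0,0,0,10,60]
    - [0,50,0,0,0,10,60]
    - [0,30,0,0,0,10,60]
    - [0,0,0,0,0,10,60]

```text
clock: 10.18
position: [0.4395, 0.2204, 0.3158]
tool_rot: [1.678, 1.57, 3.108]
force: [-1.3, -1.2, 0.7]
grip_width: 0.0604
```

Run:
```python
from h import *
st();im=save('top','t3.png');im2=save('scene','s3.png');save('wrist','w3.png')
a=cv2.resize(im[165:285,135:485,::-1],(796,273),interpolation=cv2.INTER_CUBIC)
b=cv2.resize(im2[180:360,160:510,::-1],(610,314),interpolation=cv2.INTER_CUBIC)
cv2.imwrite('pics/c4.png',np.vstack([a,cv2.copyMakeBorder(b,0,0,0,186,cv2.BORDER_CONSTANT)]))
```

```text
{'clock': 10.175, 'position': [0.4395, 0.2204, 0.3158], 'tool_rot': [1.678, 1.5697, 3.1085], 'force': [-1.2811, -1.1556, 0.7322], 'moment': [-0.0868, -0.0382, -0.0442], 'grip_width': 0.0604, 'qpos': [-0.5935, 0.2187, 0.0102, 1.8309, -0.0032, 1.0929, 2.4192]}
```

View pics/c4.png

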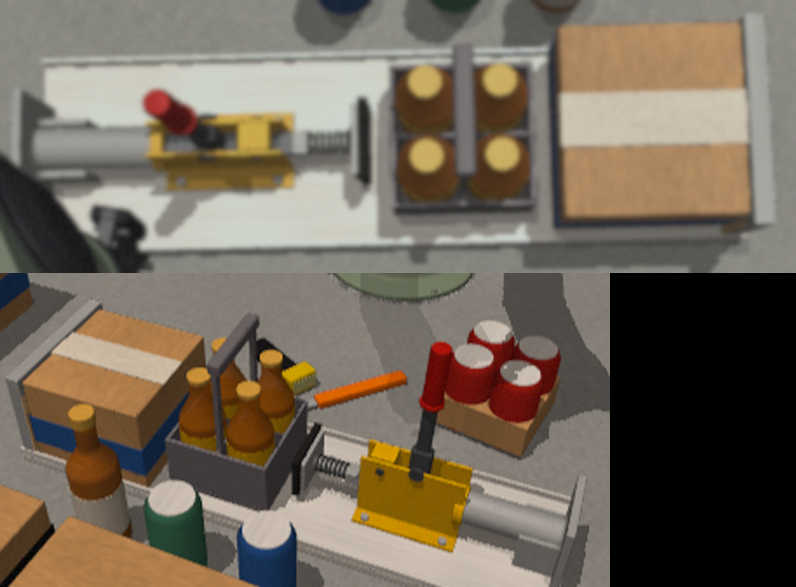

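Request:
play_rows:
  deltas:
    - [0,0,5,0,0,-10.6,60]
    - [0,0,5,0,0,-10.6,60]
    - [0,0,5,0,0,-10.6,60]
    - [0,0,0,0,0,-10.6,60]
    - [0,0,0,0,0,-10.6,60]
    - [0,0,0,0,0,-10.6,60]
    - [0,0,0,0,0,-10.6,60]
    - [0,0,0,0,0,-10.6,60]

```text
clock: 11.32
position: [0.4402, 0.2177, 0.3315]
tool_rot: [-2.665, 1.571, -2.736]
force: [0.4, -0.1, 0.1]
grip_width: 0.0603
```

Request:
play_rows:
  deltas:
    - [0,0,0,0,0,-10.6,60]
    - [0,0,0,0,0,-10.6,60]
    - [0,0,0,0,0,-10.6,60]
    - [0,0,0,0,0,-10.6,60]
    - [0,0,0,0,0,-10.6,60]
    - [0,0,0,0,0,-10.6,60]
    - [0,0,0,0,0,-10.6,60]
    - [0,0,0,0,0,-10.6,60]

```text
clock: 12.32
position: [0.4402, 0.2177, 0.3315]
tool_rot: [-2.014, 1.571, 2.718]
force: [-0.2, -0.0, -0.1]
grip_width: 0.0601
```

Request:
play_rows:
  deltas:
    - [0,0,0,0,0,0,60]
    - [0,0,0,0,0,0,60]
    - [0,0,0,0,0,0,60]

```text
clock: 12.7
position: [0.4402, 0.2181, 0.3316]
tool_rot: [-3.038, 1.571, 1.708]
force: [-0.5, -0.1, -0.7]
grip_width: 0.0601
```

Run:
```python
from h import *
st();save('wrist','w4.png')
```

```text
{'clock': 12.7, 'position': [0.4402, 0.2181, 0.3316], 'tool_rot': [-3.038, 1.5707, 1.7079], 'force': [-0.4658, -0.1225, -0.7175], 'moment': [0.0313, 0.0112, -0.035], 'grip_width': 0.0601, 'qpos': [-0.9335, 0.2139, 0.426, 1.8241, -0.0975, 1.124, -0.4404]}
```

View pics/w4.png

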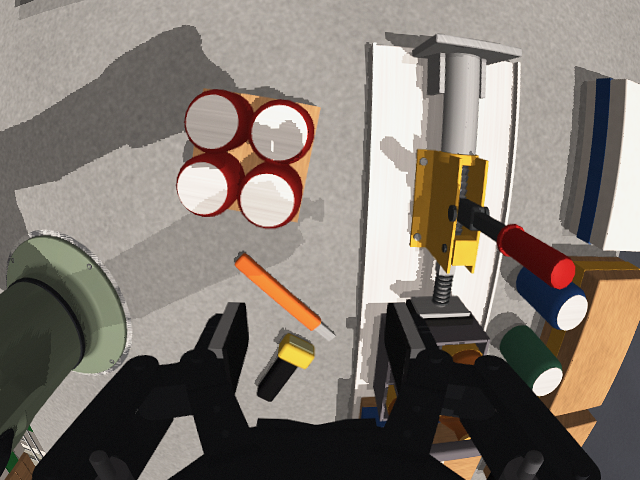

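Run:
```python
from h import *
print('cam',ray('wrist',316,241)[0])
print('pivot bolt',atz('wrist',453,213,.105))
print('housing near top corners', atz('wrist',418,150,.106),atz('wrist',453,270,.106))
o,d=ray('wrist',560,271)
o2,d2=ray('scene',320+(594-396)*185/396,210+28*150/321)
k=np.linalg.lstsq(np.c_[d,-d2],o2-o,rcond=None)[0];print(o+k[0]*d,o2+k[1]*d2)
for x in(.600,.605):print('grip end at x',o+d*(x-o[0])/d[0])
o,d=ray('wrist',508,236)
for x in(.600,.605):print('grip start at x',o+d*(x-o[0])/d[0])
```

```text
cam [0.43753974 0.30018207 0.47369049]
pivot bolt [0.58693316 0.21205427 0.105     ]
housing near top corners [0.54083557 0.27597241 0.106     ] [0.59687634 0.14651625 0.106     ]
[0.6049637  0.21809733 0.27802401] [0.60474816 0.21517692 0.27906472]
grip end at x [0.6        0.22053094 0.28382503]
grip end at x [0.605      0.21807953 0.27798159]
grip start at x [0.6        0.21923855 0.20559933]
grip start at x [0.605      0.21674737 0.19734835]
```

Request:
play_rows:
  deltas:
    - [30,0,0,0,0,0,60]
    - [45,0,0,0,0,0,60]
    - [50,-1,0,0,0,0,60]
    - [40,0,0,0,0,0,60]
    - [0,0,-15,0,0,0,60]
    - [0,0,-30,0,0,0,60]
    - [0,0,-30,0,0,0,60]
    - [0,0,-20,0,0,0,60]

```text
clock: 13.75
position: [0.604, 0.2172, 0.2349]
tool_rot: [-1.373, 1.569, -2.911]
force: [0.7, 0.8, 0.3]
grip_width: 0.0606
```

Request:
play_rows:
  deltas:
    - [0,0,0,0,0,0,15]
    - [0,0,0,0,0,0,15]
    - [0,0,0,0,0,0,15]
    - [0,0,0,0,0,0,15]
    - [0,0,0,0,0,0,15]
  grip_force: 50

```text
clock: 14.38
position: [0.6056, 0.2174, 0.2376]
tool_rot: [2.099, 1.569, 0.56]
force: [-1.6, -0.3, 7.0]
grip_width: 0.0225
```

Request:
play_rows:
  deltas:
    - [0,-4,0,0,0,0,15]
    - [0,-4,0,0,0,0,15]
    - [0,-3,0,0,0,0,15]
    - [0,0,0,0,0,0,15]

```text
clock: 14.88
position: [0.6056, 0.2071, 0.2375]
tool_rot: [2.428, 1.568, 0.889]
force: [0.5, 4.2, 6.0]
grip_width: 0.0228
```

Request:
play_rows:
  deltas:
    - [0,-2,0,0,0,0,15]
    - [0,0,0,0,0,0,15]

```text
clock: 15.12
position: [0.6056, 0.2049, 0.2374]
tool_rot: [2.315, 1.569, 0.777]
force: [1.5, 4.7, 6.4]
grip_width: 0.023
```

Request:
play_rows:
  deltas:
    - [0,-2,0,0,0,0,15]
    - [0,0,0,0,0,0,15]

```text
clock: 15.38
position: [0.6056, 0.2026, 0.2372]
tool_rot: [2.161, 1.569, 0.622]
force: [0.7, 3.7, 5.8]
grip_width: 0.023
```

Request:
play_rows:
  deltas:
    - [0,-2,0,0,0,0,15]
    - [0,0,0,0,0,0,15]

```text
clock: 15.62
position: [0.6055, 0.2005, 0.237]
tool_rot: [2.1, 1.57, 0.561]
force: [1.8, 5.0, 6.0]
grip_width: 0.0227
```

Request:
play_rows:
  deltas:
    - [0,-1.5,0,0,0,0,15]
    - [0,0,0,0,0,0,15]

```text
clock: 15.88
position: [0.6055, 0.1992, 0.2369]
tool_rot: [2.264, 1.57, 0.725]
force: [1.5, 5.3, 4.4]
grip_width: 0.023
```

Request:
play_rows:
  deltas:
    - [0,-1.5,0,0,0,0,15]
    - [0,0,0,0,0,0,15]

```text
clock: 16.12
position: [0.6054, 0.1986, 0.2369]
tool_rot: [2.604, 1.569, 1.067]
force: [2.9, 9.2, 3.8]
grip_width: 0.0226
```

Request:
play_rows:
  deltas:
    - [0,-0.6,0,0,0,0,15]
    - [0,9,0,0,0,0,15]
    - [0,10,0,0,0,0,15]
    - [0,10,-1,0,0,0,15]
    - [0,10,-2,0,0,0,15]
    - [0,9,-2,0,0,0,15]
    - [0,4,-1,0,0,0,15]
    - [0,0,0,0,0,0,15]

```text
clock: 17.12
position: [0.6054, 0.2481, 0.2313]
tool_rot: [0.517, 1.57, -1.022]
force: [-2.4, 0.6, 13.6]
grip_width: 0.0231
```

Request:
play_rows:
  deltas:
    - [0,1.5,0,0,0,0,15]
    - [0,0,0,0,0,0,15]

```text
clock: 17.38
position: [0.6055, 0.2488, 0.2312]
tool_rot: [0.134, 1.569, -1.405]
force: [-1.3, -2.8, 12.5]
grip_width: 0.0228
```

Request:
play_rows:
  deltas:
    - [0,1.5,0,0,0,0,15]
    - [0,0,0,0,0,0,15]

```text
clock: 17.62
position: [0.6053, 0.25, 0.2309]
tool_rot: [-0.139, 1.569, -1.679]
force: [-1.1, -4.4, 10.1]
grip_width: 0.0228
```

Request:
play_rows:
  deltas:
    - [0,1.5,0,0,0,0,15]
    - [0,0,0,0,0,0,15]

```text
clock: 17.88
position: [0.6052, 0.2512, 0.2306]
tool_rot: [-0.235, 1.568, -1.776]
force: [0.2, -6.1, 6.9]
grip_width: 0.0228
```

Request:
play_rows:
  deltas:
    - [0,1.5,0,0,0,0,15]
    - [0,0,0,0,0,0,15]

```text
clock: 18.12
position: [0.6051, 0.2525, 0.2303]
tool_rot: [-0.36, 1.568, -1.9]
force: [-1.2, -5.6, 4.2]
grip_width: 0.0229
```

Request:
play_rows:
  deltas:
    - [0,1.5,0,0,0,0,15]
    - [0,0,0,0,0,0,15]

```text
clock: 18.38
position: [0.605, 0.2538, 0.2301]
tool_rot: [-0.407, 1.567, -1.947]
force: [-0.3, -7.2, 1.7]
grip_width: 0.0228
```

Request:
play_rows:
  deltas:
    - [0,1.5,-0.3,0,0,0,15]
    - [0,0,0,0,0,0,15]

```text
clock: 18.62
position: [0.605, 0.2552, 0.2297]
tool_rot: [-0.429, 1.567, -1.97]
force: [-0.8, -7.3, 0.1]
grip_width: 0.0227
```

Request:
play_rows:
  deltas:
    - [0,1.5,-0.3,0,0,0,15]
    - [0,0,0,0,0,0,15]

```text
clock: 18.88
position: [0.6049, 0.2569, 0.2292]
tool_rot: [-0.493, 1.567, -2.034]
force: [0.4, -6.5, -1.5]
grip_width: 0.0228
```

Run:
```python
from h import *
st();im=save('top','t4.png')
c=im[165:285,135:485]
# foot dark pixels & spring in a band at row ~ 225
g=cv2.cvtColor(im,cv2.COLOR_RGB2GRAY);print(g[214:242:6,285:320])
g=cv2.cvtColor(cv2.imread('pics/t3.png'),cv2.COLOR_BGR2GRAY);print(g[214:242:6,285:320])
```

```text
{'clock': 18.875, 'position': [0.6049, 0.2569, 0.2292], 'tool_rot': [-0.4935, 1.5668, -2.0337], 'force': [0.3677, -6.5414, -1.5186], 'moment': [-1.5659, 0.0083, -0.035], 'grip_width': 0.0228, 'qpos': [-0.749, 0.6124, 0.4093, 1.5232, -0.2618, 1.0639, -0.2472]}
[[214 214 215 214 214 214 214 214 212 200 179 153 118  73  46  41  43  64
   99 125 130 118  98  76  60  59  58  59  58  56  58  54  55  55  56]
 [213 213 213 213 213 213 212 207 194 176 167 162 141  98  54  41  38  50
   77  98 104 104  99  79  61  59  57  56  60  62  61  61  59  56  56]
 [120 126 114 120 129 117 116 116 108 120 143 159 146 100  56  44  40  50
   74  96 101 101 106  98  73  58  57  55  56  60  67  75  88 101 117]
 [ 86  88  88  88  88  86  89  95  94 110 138 159 145  99  55  42  37  48
   72  96 106 112 120 112  84  64  63  64  70  90 131 164 177 179 179]
 [136 135 135 138 138 137 134 135 135 134 143 159 147 100  53  41  38  49
   74  97 104 107 111 103  77  64  57  58  56  59  68  96 130 151 167]]
[[209 208 207 199 181 167 139  95  54  40  40  54  99 149 182 182 158 142
  139 137 130 115  96  73  59  57  55  58  55  54  54  53  52  54  56]
 [208 208 199 182 164 160 142  97  53  39  41  49  87 135 166 167 149 140
  136 135 125 113 100  77  59  56  56  53  58  61  55  58  58  54  56]
 [115 119 103  96 125 152 142 103  60  41  39  50  85 134 165 162 140 135
  135 136 124 113 107  93  72  56  50  54  54  59  65  74  84  99 115]
 [ 87  84  86  97 129 153 145 105  65  44  40  48  82 130 161 160 139 132
  134 133 130 123 121 109  81  61  59  62  66  87 127 159 171 174 176]
 [130 130 133 140 149 161 146 108  64  43  41  45  72 124 161 161 141 135
  136 135 129 119 113  99  76  59  58  56  55  54  66  93 124 147 163]]
```

Run:
```python
from h import *
im2=save('scene','s4.png');im=cv2.imread('pics/t4.png')
a=cv2.resize(im[175:275,195:315],(600,500),interpolation=cv2.INTER_CUBIC)
b=cv2.resize(im2[190:350,310:450,::-1],(200*7//8*1,200),interpolation=cv2.INTER_CUBIC)
b=cv2.resize(im2[200:345,325:450,::-1],(431,500),interpolation=cv2.INTER_CUBIC)
cv2.imwrite('pics/c5.png',np.hstack([cv2.resize(a,(369,500))[:, :],b]))
```

```text
(no output)
```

View pics/c5.png

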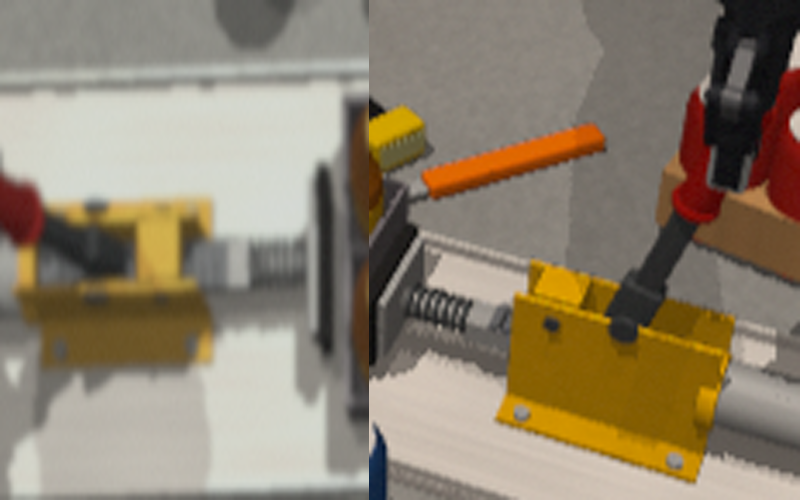

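Run:
```python
from h import *
P=lambda u,v:(325+(u-369)*.29,200+v*.29)
print('bolt',atz('scene',*P(622,328),.105))
def onx(u,v,x):
    o,d=ray('scene',*P(u,v));return o+d*(x-o[0])/d[0]
print('bolt@x.628',onx(622,328,.628))
print('collar r~98',onx(692,210,.606),'lever socket',onx(640,296,.606))
T=lambda u,v,z:atz('top',195+u*120/369,175+v*.2,z)
print('pin ends top',T(95,205,.105),T(93,297,.105))
st()
```

```text
bolt [0.62498939 0.21118943 0.105     ]
bolt@x.628 [0.628      0.21181267 0.1081023 ]
collar r~98 [0.606      0.23789739 0.19386848] lever socket [0.606      0.21547384 0.11635087]
pin ends top [0.62486418 0.21393192 0.105     ] [0.58445884 0.21437626 0.105     ]
{'clock': 18.975, 'position': [0.6049, 0.2568, 0.2292], 'tool_rot': [-0.4988, 1.5668, -2.039], 'force': [-0.0659, -6.4156, -0.9003], 'moment': [-1.5421, 0.0631, -0.0109], 'grip_width': 0.0226, 'qpos': [-0.7489, 0.6124, 0.4093, 1.5232, -0.2618, 1.0639, -0.2471]}
```

Request:
play_rows:
  deltas:
    - [0,1.2,-0.3,0,0,0,15]
    - [0,0,0,0,0,0,15]

```text
clock: 19.23
position: [0.6049, 0.2577, 0.229]
tool_rot: [-0.453, 1.566, -1.993]
force: [0.3, -8.3, 0.3]
grip_width: 0.0228
```

Request:
play_rows:
  deltas:
    - [0,1.2,-0.3,0,0,0,15]
    - [0,0,0,0,0,0,15]

```text
clock: 19.48
position: [0.605, 0.2582, 0.2288]
tool_rot: [-0.38, 1.566, -1.921]
force: [-2.0, -11.2, 1.4]
grip_width: 0.0226
```

Request:
play_rows:
  deltas:
    - [0,-9,2,0,0,0,15]
    - [0,-12,2,0,0,0,15]
    - [0,-12,2,0,0,0,15]
    - [0,-12,0.5,0,0,0,15]
    - [0,-11,0,0,0,0,15]
    - [0,-5,0,0,0,0,15]
    - [0,-3,0,0,0,0,15]
    - [0,0,0,0,0,0,15]

```text
clock: 20.48
position: [0.605, 0.1989, 0.2356]
tool_rot: [3.127, 1.569, 1.589]
force: [3.1, 9.5, -6.6]
grip_width: 0.0227
```

Request:
play_rows:
  deltas:
    - [0,9,0.5,0,0,0,15]
    - [0,12,0,0,0,0,15]
    - [0,12,-1,0,0,0,15]
    - [0,12,-2,0,0,0,15]
    - [0,11,-2,0,0,0,15]
    - [0,5,-1,0,0,0,15]
    - [0,3,-0.5,0,0,0,15]
    - [0,0,0,0,0,0,15]

```text
clock: 21.48
position: [0.605, 0.2586, 0.2295]
tool_rot: [-0.365, 1.566, -1.906]
force: [-1.1, -12.6, 0.4]
grip_width: 0.023
```

```bash
cat > foot.py <<'E'
from h import *
im=save('top','tf%d.png'%(telemetry.observe()['clock']*100))
g=cv2.cvtColor(im,cv2.COLOR_RGB2GRAY)[218:242].mean(0);print(np.round(g[285:320]).astype(int))
E
python3 foot.py
```

```text
[136 137 141 137 137 140 135 135 135 134 133 126 125 140 156 152 122  79
  48  43  54  82 102  97  74  61  59  60  62  68  82 100 113 121 127]
```

```bash
cat >> foot.py <<'E'
ref=cv2.imread('pics/t3.png')[:,:,::-1]
def tr(c0,c1,r0,r1):
    t=np.ascontiguousarray(ref[r0:r1,c0:c1]);s=im[r0:r1,c0-4:c1+24]
    m=cv2.matchTemplate(np.ascontiguousarray(s),t,cv2.TM_CCOEFF_NORMED)[0];k=m.argmax()
    f=0 if k in(0,len(m)-1) else .5*(m[k-1]-m[k+1])/(m[k-1]-2*m[k]+m[k+1])
    return round(k-4+f,2),round(m.max(),3)
print('carrier px',tr(308,372,195,258),'foot px',tr(290,298,208,244),'bar/nut px',tr(262,272,218,232))
E
python3 foot.py|tail -1
```

```text
carrier px (np.float64(0.01), np.float32(0.999)) foot px (np.float64(9.22), np.float32(0.936)) bar/nut px (np.float64(9.14), np.float32(0.866))
```

Request:
play_rows:
  deltas:
    - [0,-9,2,0,0,0,15]
    - [0,-12,2,0,0,0,15]
    - [0,-12,2,0,0,0,15]
    - [0,-12,0.5,0,0,0,15]
    - [0,-11,-0.5,0,0,0,15]
    - [0,-5,0,0,0,0,15]
    - [0,-3,0,0,0,0,15]
    - [0,0,0,0,0,0,15]

```text
clock: 22.58
position: [0.6053, 0.1989, 0.2362]
tool_rot: [2.749, 1.569, 1.212]
force: [2.3, 7.6, -2.0]
grip_width: 0.0229
```

Request:
play_rows:
  deltas:
    - [0,9,0.5,0,0,0,15]
    - [0,12,0,0,0,0,15]
    - [0,12,-1,0,0,0,15]
    - [0,12,-2,0,0,0,15]
    - [0,11,-2,0,0,0,15]
    - [0,5,-0.5,0,0,0,15]
    - [0,3,-0.5,0,0,0,15]
    - [0,0,0,0,0,0,15]

```text
clock: 23.58
position: [0.6049, 0.259, 0.2298]
tool_rot: [-0.407, 1.566, -1.947]
force: [-0.6, -11.1, -1.9]
grip_width: 0.0229
```

```bash
python3 foot.py
```

```text
[136 139 142 138 139 140 136 136 134 136 138 134 132 132 125 125 143 158
 143  99  56  43  55  84 107 102  78  61  59  59  61  64  77  93 108]
carrier px (np.float64(2.36), np.float32(0.99)) foot px (np.float64(11.63), np.float32(0.902)) bar/nut px (np.float64(12.37), np.float32(0.852))
```

Request:
play_rows:
  deltas:
    - [0,-9,2,0,0,0,15]
    - [0,-12,2,0,0,0,15]
    - [0,-12,2,0,0,0,15]
    - [0,-12,0.5,0,0,0,15]
    - [0,-11,-0.5,0,0,0,15]
    - [0,-5,0,0,0,0,15]
    - [0,-3,0,0,0,0,15]
    - [0,-0.3,0,0,0,0,15]

```text
clock: 24.62
position: [0.6053, 0.199, 0.2369]
tool_rot: [2.735, 1.568, 1.197]
force: [0.7, 9.5, -3.3]
grip_width: 0.0228
```

Request:
play_rows:
  deltas:
    - [0,9.3,0.5,0,0,0,15]
    - [0,12,0,0,0,0,15]
    - [0,12,-1,0,0,0,15]
    - [0,12,-2,0,0,0,15]
    - [0,11,-2,0,0,0,15]
    - [0,5,-0.5,0,0,0,15]
    - [0,3.5,-0.5,0,0,0,15]
    - [0,0,0,0,0,0,15]

```text
clock: 25.62
position: [0.6049, 0.2596, 0.2303]
tool_rot: [-0.45, 1.566, -1.99]
force: [-1.2, -10.9, -5.6]
grip_width: 0.0226
```

```bash
python3 foot.py
```

```text
[150 138 136 138 135 136 136 135 138 135 137 140 136 137 140 134 128 122
 119 126 144 158 144  99  55  44  56  80  95  88  70  61  60  60  61]
carrier px (np.float64(6.1), np.float32(0.947)) foot px (np.float64(15.56), np.float32(0.887)) bar/nut px (np.float64(15.91), np.float32(0.861))
```

Request:
play_rows:
  deltas:
    - [0,-9.5,2,0,0,0,15]
    - [0,-12,2,0,0,0,15]
    - [0,-12,2,0,0,0,15]
    - [0,-12,0.5,0,0,0,15]
    - [0,-11,-0.5,0,0,0,15]
    - [0,-5,-0.5,0,0,0,15]
    - [0,-3,0,0,0,0,15]
    - [0,-0.3,0,0,0,0,15]

```text
clock: 26.68
position: [0.6057, 0.1993, 0.2374]
tool_rot: [2.586, 1.567, 1.048]
force: [1.6, 11.3, 1.7]
grip_width: 0.0229
```

Request:
play_rows:
  deltas:
    - [0,9.3,0.5,0,0,0,15]
    - [0,12,0,0,0,0,15]
    - [0,12,-1,0,0,0,15]
    - [0,12,-2,0,0,0,15]
    - [0,11,-2,0,0,0,15]
    - [0,5,-0.5,0,0,0,15]
    - [0,3.5,0,0,0,0,15]
    - [0,0,0,0,0,0,15]

```text
clock: 27.68
position: [0.6048, 0.2596, 0.2303]
tool_rot: [-0.476, 1.566, -2.016]
force: [-0.1, -10.1, -8.5]
grip_width: 0.0229
```

```bash
python3 foot.py
```

```text
[161 161 159 153 142 137 139 136 138 141 136 137 140 137 138 140 140 140
 134 131 131 124 125 142 157 151 119  76  48  51  74  96  96  77  62]
carrier px (np.float64(10.47), np.float32(0.947)) foot px (np.float64(18.92), np.float32(0.927)) bar/nut px (np.float64(19.39), np.float32(0.85))
```

```bash
cat >> foot.py <<'E'
print('case px',tr(385,470,180,255),'caps px',tr(315,330,190,212),tr(315,330,222,245), 'bar', tr(332,344,190,238))
B=lambda u,v,z:np.round(atz('top',u,v,z)[:2],4)
E
python3 foot.py|tail -2
python3 - <<'E'
from h import *
# case top near edge: gradient along rows 180-250
for f in('t3','tf2767'):
    import glob
    fn='pics/%s.png'%f
    im=cv2.imread(fn)
    if im is None: print(sorted(glob.glob('pics/tf*')));continue
    print(f,[im[r,370:392].sum(1).tolist() for r in(190,245)])
print(atz('top',380,220,.142),atz('top',377,220,.012))
E
```

```text
carrier px (np.float64(10.47), np.float32(0.947)) foot px (np.float64(18.92), np.float32(0.928)) bar/nut px (np.float64(19.38), np.float32(0.85))
case px (np.float64(-0.0), np.float32(0.999)) caps px (np.float64(10.38), np.float32(0.99)) (np.float64(10.28), np.float32(0.994)) bar (np.float64(10.71), np.float32(0.982))
t3 [[545, 547, 556, 555, 511, 411, 274, 175, 158, 182, 234, 308, 361, 388, 402, 407, 409, 412, 415, 405, 395, 403], [337, 343, 371, 392, 391, 383, 345, 260, 173, 151, 165, 187, 247, 329, 385, 406, 416, 413, 413, 413, 406, 409]]
tf2767 [[520, 530, 541, 540, 496, 401, 267, 174, 173, 187, 239, 314, 373, 398, 409, 417, 423, 421, 421, 420, 411, 414], [171, 172, 179, 187, 190, 175, 157, 155, 189, 208, 197, 196, 254, 337, 398, 418, 419, 423, 424, 422, 419, 421]]
[ 0.60868796 -0.11702237  0.142     ] [ 0.63112767 -0.12262217  0.012     ]
```

Request:
play_rows:
  deltas:
    - [0,-9.5,2,0,0,0,15]
    - [0,-12,2,0,0,0,15]
    - [0,-12,2,0,0,0,15]
    - [0,-12,0.5,0,0,0,15]
    - [0,-11,-1,0,0,0,15]
    - [0,-5,-0.5,0,0,0,15]
    - [0,-3,0,0,0,0,15]
    - [0,0,0,0,0,0,15]

```text
clock: 28.78
position: [0.6057, 0.1996, 0.2376]
tool_rot: [2.558, 1.567, 1.021]
force: [1.7, 12.3, 5.1]
grip_width: 0.0226
```

Request:
play_rows:
  deltas:
    - [0,9.3,0.5,0,0,0,15]
    - [0,12,0,0,0,0,15]
    - [0,12,-1,0,0,0,15]
    - [0,12,-1.5,0,0,0,15]
    - [0,11,-1.5,0,0,0,15]
    - [0,5,-0.5,0,0,0,15]
    - [0,3.2,0,0,0,0,15]
    - [0,0,0,0,0,0,15]

```text
clock: 29.78
position: [0.6048, 0.2585, 0.2312]
tool_rot: [-0.452, 1.565, -1.993]
force: [-0.6, -12.8, -10.1]
grip_width: 0.0225
```

```bash
python3 foot.py|tail -2
```

```text
carrier px (np.float64(10.49), np.float32(0.946)) foot px (np.float64(18.96), np.float32(0.926)) bar/nut px (np.float64(-0.44), np.float32(0.804))
case px (np.float64(0.0), np.float32(0.999)) caps px (np.float64(10.39), np.float32(0.99)) (np.float64(10.32), np.float32(0.994)) bar (np.float64(10.74), np.float32(0.984))
```

Request:
play_rows:
  deltas:
    - [0,1.5,-0.3,0,0,0,15]
    - [0,0,0,0,0,0,15]

```text
clock: 30.08
position: [0.6049, 0.2597, 0.2309]
tool_rot: [-0.435, 1.565, -1.976]
force: [0.6, -14.3, -10.8]
grip_width: 0.0225
```

Run:
```python
from h import *
import glob
st()
L=sorted(glob.glob('pics/tf*'))
for f in L:
    im=cv2.imread(f);g=cv2.cvtColor(im,cv2.COLOR_BGR2GRAY)[222:230].mean(0)
    print(f,np.round(g[255:312]).astype(int).tolist())
```

```text
{'clock': 30.075, 'position': [0.6049, 0.2597, 0.2309], 'tool_rot': [-0.4347, 1.5647, -1.9758], 'force': [0.5728, -14.2818, -10.7908], 'moment': [-3.1747, -0.0265, 0.0514], 'grip_width': 0.0225, 'qpos': [-0.7533, 0.6136, 0.4101, 1.5167, -0.2599, 1.0706, -0.2542]}
pics/tf2147.png [79, 82, 90, 100, 106, 107, 111, 119, 121, 120, 122, 126, 128, 128, 130, 130, 131, 147, 166, 175, 176, 176, 173, 159, 132, 117, 122, 123, 124, 129, 121, 125, 133, 120, 116, 120, 113, 112, 111, 117, 122, 108, 107, 136, 160, 154, 122, 78, 48, 42, 53, 80, 100, 95, 74, 60, 58]
pics/tf2152.png [79, 82, 90, 100, 106, 107, 110, 118, 121, 120, 122, 126, 127, 129, 130, 130, 132, 147, 166, 174, 177, 176, 173, 158, 132, 117, 123, 123, 124, 128, 121, 125, 133, 120, 116, 120, 113, 111, 110, 116, 121, 108, 108, 136, 160, 154, 122, 78, 48, 42, 54, 80, 101, 95, 74, 60, 59]
pics/tf2357.png [80, 82, 89, 100, 106, 108, 112, 119, 121, 119, 121, 126, 127, 127, 130, 128, 123, 123, 126, 130, 140, 158, 172, 176, 176, 173, 158, 134, 125, 131, 124, 129, 136, 125, 123, 123, 119, 118, 113, 118, 126, 117, 118, 124, 108, 106, 134, 158, 14
[... 526 characters left out ...]
29, 120, 124, 129, 118, 116, 120, 114, 114, 114, 118, 123, 114, 114, 119, 108, 112, 138, 160, 153, 118]
pics/tf2772.png [79, 81, 89, 99, 106, 108, 112, 118, 121, 120, 122, 126, 126, 127, 130, 127, 123, 123, 127, 126, 126, 128, 127, 121, 119, 124, 128, 135, 152, 168, 175, 176, 172, 158, 133, 124, 129, 121, 123, 130, 118, 116, 120, 114, 114, 114, 117, 123, 114, 114, 119, 109, 112, 138, 160, 152, 118]
pics/tf2977.png [78, 82, 92, 100, 105, 109, 114, 118, 120, 124, 128, 128, 128, 129, 129, 127, 128, 130, 128, 127, 127, 128, 126, 123, 124, 126, 126, 127, 128, 128, 134, 152, 165, 158, 137, 133, 139, 129, 125, 130, 119, 118, 123, 116, 116, 116, 118, 123, 115, 115, 120, 110, 113, 139, 161, 154, 120]
```

Request:
play_rows:
  deltas:
    - [0,1,-1,0,0,0,15]
    - [0,0,0,0,0,0,15]

```text
clock: 30.32
position: [0.6051, 0.2611, 0.2305]
tool_rot: [-0.38, 1.566, -1.921]
force: [-1.4, -12.5, -6.1]
grip_width: 0.0228
```

Request:
play_rows:
  deltas:
    - [0,1,-0.5,0,0,0,15]
    - [0,0,0,0,0,0,15]

```text
clock: 30.58
position: [0.6051, 0.2619, 0.2302]
tool_rot: [-0.344, 1.566, -1.885]
force: [-0.8, -14.3, -3.7]
grip_width: 0.0229
```

```bash
cat > nut.py <<'E'
from h import *
im=save('top','tg%d.png'%(telemetry.observe()['clock']*100))
g=cv2.cvtColor(im,cv2.COLOR_RGB2GRAY)[222:230].mean(0);print(np.round(g[270:312]).astype(int).tolist());st()
E
python3 nut.py
```

```text
[127, 125, 126, 128, 126, 128, 130, 126, 121, 119, 124, 124, 126, 128, 128, 132, 148, 163, 158, 138, 132, 139, 128, 125, 130, 119, 119, 123, 116, 116, 117, 118, 124, 115, 115, 120, 110, 112, 139, 161, 154, 120]
{'clock': 30.625, 'position': [0.6051, 0.2619, 0.2302], 'tool_rot': [-0.3441, 1.5657, -1.8853], 'force': [-0.8152, -13.4582, -3.4449], 'moment': [-3.0058, 0.416, -0.0009], 'grip_width': 0.023, 'qpos': [-0.7552, 0.6155, 0.4095, 1.5152, -0.261, 1.0691, -0.2565]}
```

Request:
play_rows:
  deltas:
    - [0,-11,2,0,0,0,15]
    - [0,-12,2,0,0,0,15]
    - [0,-12,2,0,0,0,15]
    - [0,-12,1,0,0,0,15]
    - [0,-11,0,0,0,0,15]
    - [0,-6,-0.5,0,0,0,15]
    - [0,-3.5,0,0,0,0,15]
    - [0,0,0,0,0,0,15]

```text
clock: 31.62
position: [0.6055, 0.2005, 0.2378]
tool_rot: [2.722, 1.567, 1.185]
force: [1.7, 13.7, 1.2]
grip_width: 0.0228
```

```bash
python3 nut.py
```

```text
[120, 120, 122, 123, 125, 128, 126, 121, 120, 124, 124, 123, 123, 125, 128, 143, 164, 170, 158, 137, 130, 136, 124, 123, 129, 119, 117, 122, 115, 116, 116, 118, 122, 113, 114, 119, 109, 112, 138, 160, 153, 119]
{'clock': 31.675, 'position': [0.6055, 0.2006, 0.2378], 'tool_rot': [2.7057, 1.5667, 1.1689], 'force': [1.6334, 14.5962, 0.3284], 'moment': [3.5008, -0.4865, -0.0216], 'grip_width': 0.0226, 'qpos': [-0.6795, 0.5685, 0.4137, 1.5757, -0.256, 1.0483, -0.1619]}
```

Request:
play_rows:
  deltas:
    - [0,11,0,0,0,0,15]
    - [0,12,0,0,0,0,15]
    - [0,12,-1,0,0,0,15]
    - [0,12,-2,0,0,0,15]
    - [0,11,-2,0,0,0,15]
    - [0,5,-1,0,0,0,15]
    - [0,3,-0.5,0,0,0,15]
    - [0,0,0,0,0,0,15]

```text
clock: 32.67
position: [0.6053, 0.2604, 0.2303]
tool_rot: [-0.276, 1.566, -1.817]
force: [-2.4, -13.0, -0.8]
grip_width: 0.0231
```

Request:
play_rows:
  deltas:
    - [0,1,-0.3,0,0,0,15]
    - [0,0,0,0,0,0,15]

```text
clock: 32.92
position: [0.6053, 0.261, 0.2301]
tool_rot: [-0.266, 1.566, -1.807]
force: [-2.7, -14.4, 0.9]
grip_width: 0.0229
```

```bash
python3 nut.py
```

```text
[125, 126, 129, 127, 124, 125, 126, 123, 122, 126, 127, 124, 125, 126, 124, 123, 125, 126, 125, 120, 115, 123, 128, 125, 124, 117, 119, 126, 115, 117, 125, 115, 112, 113, 106, 104, 103, 106, 122, 141, 157, 145]
{'clock': 32.975, 'position': [0.6053, 0.2609, 0.2302], 'tool_rot': [-0.2607, 1.5656, -1.8021], 'force': [-1.8604, -14.8627, 0.7685], 'moment': [-3.4648, 0.6596, 0.051], 'grip_width': 0.0229, 'qpos': [-0.7542, 0.615, 0.4097, 1.5162, -0.2606, 1.0683, -0.2555]}
```

```bash
python3 foot.py|tail -2
python3 - <<'E'
from h import *
import glob
fs=['pics/tf2147.png','pics/tf2767.png','pics/tg3062.png']+sorted(glob.glob('pics/tg329*'))+sorted(glob.glob('pics/tg316*'))
ims=[cv2.resize(cv2.imread(f)[208:246,250:318],(544,304),interpolation=cv2.INTER_CUBIC)[::2] for f in fs[:2]]
rows=[cv2.resize(cv2.imread(f)[210:242,250:318],(544,116),interpolation=cv2.INTER_CUBIC) for f in fs]
print(fs);cv2.imwrite('pics/c6.png',np.vstack(rows))
E
```

```text
carrier px (np.float64(10.99), np.float32(0.955)) foot px (np.float64(19.59), np.float32(0.894)) bar/nut px (np.float64(-0.31), np.float32(0.799))
case px (np.float64(0.1), np.float32(0.997)) caps px (np.float64(10.92), np.float32(0.994)) (np.float64(10.89), np.float32(0.997)) bar (np.float64(11.21), np.float32(0.972))[ WARN:0@0.587] global loadsave.cpp:275 findDecoder imread_('pics/tg3062.png'): can't open/read file: check file path/integrity
Traceback (most recent call last):
TypeError: 'NoneType' object is not subscriptable
```

Run:
```python
from h import *
import glob
fs=['pics/tf2147.png','pics/tf2767.png']+sorted(glob.glob('pics/tg*'))
rows=[cv2.resize(cv2.imread(f)[210:242,250:318],(544,116),interpolation=cv2.INTER_CUBIC) for f in fs]
print(fs);cv2.imwrite('pics/c6.png',np.vstack(rows))
```

```text
['pics/tf2147.png', 'pics/tf2767.png', 'pics/tg3057.png', 'pics/tg3162.png', 'pics/tg3292.png']
```

View pics/c6.png

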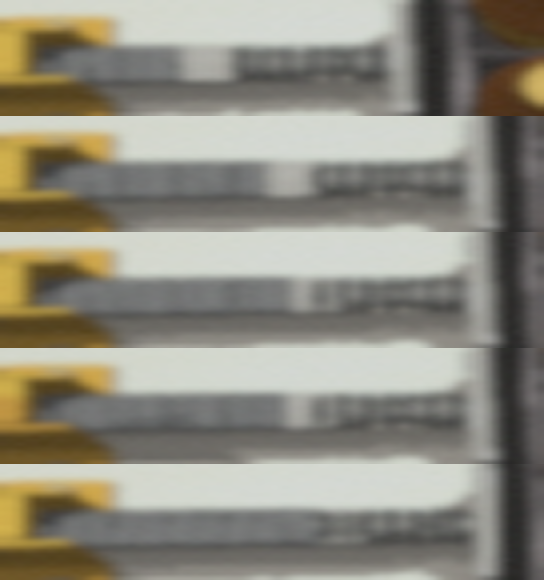

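The toothed bar's end, in 8x pixels, is at 182, 265, 290, 285 and 318 in the five strips. The foot plate is at about 388, 467, 467, 467 and 474. That puts the spring at about 13 mm, or 27 N. One more click should give about 40 N.

Request:
play_rows:
  deltas:
    - [0,-11,2,0,0,0,15]
    - [0,-12,2,0,0,0,15]
    - [0,-12,2,0,0,0,15]
    - [0,-12,1,0,0,0,15]
    - [0,-11,0,0,0,0,15]
    - [0,-6,-0.5,0,0,0,15]
    - [0,-3,0,0,0,0,15]
    - [0,0,0,0,0,0,15]

```text
clock: 34.02
position: [0.6054, 0.2012, 0.2374]
tool_rot: [2.772, 1.566, 1.236]
force: [0.5, 18.0, 0.4]
grip_width: 0.0228
```

Request:
play_rows:
  deltas:
    - [0,11,0,0,0,0,15]
    - [0,12,0,0,0,0,15]
    - [0,12,-1,0,0,0,15]
    - [0,12,-2,0,0,0,15]
    - [0,11,-2,0,0,0,15]
    - [0,5,-1,0,0,0,15]
    - [0,4,-0.5,0,0,0,15]
    - [0,0,0,0,0,0,15]

```text
clock: 35.02
position: [0.6053, 0.261, 0.2297]
tool_rot: [-0.29, 1.565, -1.831]
force: [-1.5, -15.6, -3.2]
grip_width: 0.023
```

Request:
play_rows:
  deltas:
    - [0,1,-0.3,0,0,0,15]
    - [0,0,0,0,0,0,15]

```text
clock: 35.28
position: [0.6053, 0.2616, 0.2296]
tool_rot: [-0.279, 1.565, -1.82]
force: [-1.3, -16.1, -1.3]
grip_width: 0.0232
```

```bash
python3 nut.py; python3 foot.py|tail -2
```

```text
[124, 122, 126, 126, 127, 129, 127, 120, 119, 123, 125, 124, 124, 124, 121, 121, 125, 125, 119, 113, 106, 104, 107, 114, 123, 120, 127, 135, 123, 120, 125, 114, 112, 113, 106, 105, 102, 106, 122, 141, 157, 145]
{'clock': 35.325, 'position': [0.6053, 0.2615, 0.2296], 'tool_rot': [-0.2846, 1.5651, -1.8263], 'force': [-1.6972, -15.8648, -1.4708], 'moment': [-3.6878, 0.4942, 0.0861], 'grip_width': 0.0228, 'qpos': [-0.7548, 0.6162, 0.4095, 1.5157, -0.2605, 1.068, -0.2568]}
carrier px (np.float64(11.0), np.float32(0.955)) foot px (np.float64(19.59), np.float32(0.895)) bar/nut px (np.float64(-0.14), np.float32(0.812))
case px (np.float64(0.11), np.float32(0.997)) caps px (np.float64(10.92), np.float32(0.994)) (np.float64(10.9), np.float32(0.997)) bar (np.float64(11.22), np.float32(0.972))
```

Run:
```python
from h import *
import glob
fs=['pics/tg3162.png','pics/tg3292.png',sorted(glob.glob('pics/tg35*'))[0]]
rows=[cv2.resize(cv2.imread(f)[214:238,262:312],(800,190),interpolation=cv2.INTER_CUBIC) for f in fs]
cv2.imwrite('pics/c7.png',np.vstack(rows))
```

```text
(no output)
```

View pics/c7.png

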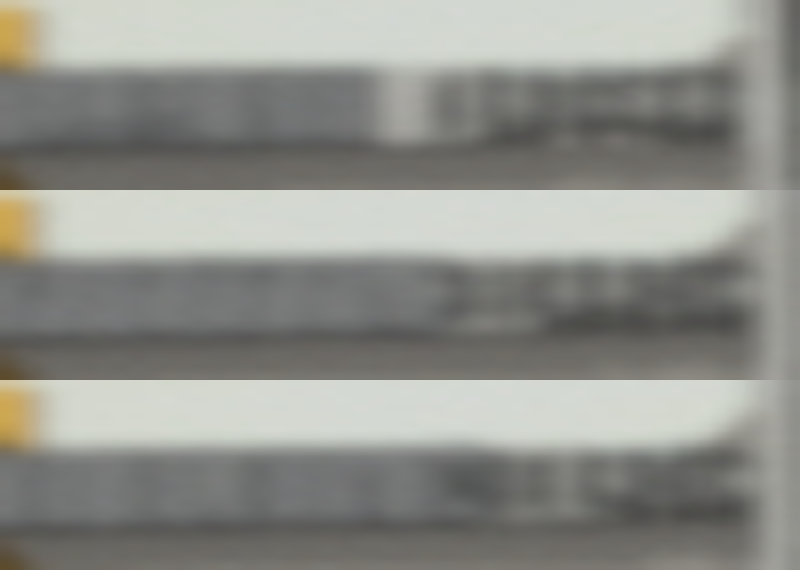

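Request:
play_rows:
  deltas:
    - [0,0.6,0,0,0,0,15]
    - [0,-11,2,0,0,0,15]
    - [0,-12,2,0,0,0,15]
    - [0,-12,2,0,0,0,15]
    - [0,-12,1,0,0,0,15]
    - [0,-11,0,0,0,0,15]
    - [0,-3,0,0,0,0,15]
    - [0,0,0,0,0,0,15]

```text
clock: 36.38
position: [0.6054, 0.2066, 0.2375]
tool_rot: [2.606, 1.569, 1.068]
force: [0.8, 6.2, 4.9]
grip_width: 0.0226
```

```bash
python3 nut.py
python3 - <<'E'
from h import *
import glob
P=lambda f:cv2.cvtColor(cv2.imread(f),cv2.COLOR_BGR2GRAY)[223:229].mean(0)[280:300].round().astype(int).tolist()
for f in sorted(glob.glob('pics/tg*')):print(f,P(f))
E
```

```text
[123, 126, 127, 125, 125, 128, 126, 122, 120, 124, 125, 125, 127, 125, 119, 118, 122, 126, 129, 128, 120, 123, 127, 124, 123, 116, 118, 125, 114, 116, 124, 114, 111, 113, 105, 104, 102, 106, 120, 140, 156, 144]
{'clock': 36.425, 'position': [0.6054, 0.2066, 0.2374], 'tool_rot': [2.5698, 1.569, 1.032], 'force': [-0.0989, 5.8011, 5.428], 'moment': [1.3672, -0.1007, 0.0441], 'grip_width': 0.0225, 'qpos': [-0.6881, 0.5728, 0.4138, 1.5695, -0.2551, 1.0516, -0.1732]}
pics/tg3057.png [118, 119, 121, 124, 123, 127, 144, 160, 154, 132, 126, 134, 122, 121, 127, 114, 113, 117, 112, 112]
pics/tg3162.png [119, 117, 118, 120, 123, 140, 161, 168, 155, 131, 125, 132, 119, 119, 126, 114, 112, 117, 111, 112]
pics/tg3292.png [122, 119, 119, 121, 119, 119, 121, 122, 120, 115, 108, 116, 122, 119, 117, 110, 114, 122, 111, 114]
pics/tg3527.png [120, 118, 119, 119, 116, 116, 121, 121, 114, 107, 99, 97, 99, 107, 116, 112, 121, 130, 117, 115]
pics/tg3637.png [120, 120, 123, 120, 114, 113, 118, 121, 124, 124, 113, 116, 121, 117, 116, 109, 113, 122, 110, 113]
```

Request:
play_rows:
  deltas:
    - [0,-4,-0.5,0,0,0,15]
    - [0,-3,0,0,0,0,15]
    - [0,-1,0,0,0,0,15]
    - [0,0,0,0,0,0,15]

```text
clock: 36.92
position: [0.6053, 0.203, 0.2373]
tool_rot: [2.833, 1.564, 1.298]
force: [1.3, 24.8, 4.9]
grip_width: 0.0228
```

Request:
play_rows:
  deltas:
    - [0,11,0,0,0,0,15]
    - [0,12,0,0,0,0,15]
    - [0,12,-1,0,0,0,15]
    - [0,12,-2,0,0,0,15]
    - [0,11,-2,0,0,0,15]
    - [0,6,-1,0,0,0,15]
    - [0,4,-0.5,0,0,0,15]
    - [0,0,0,0,0,0,15]

```text
clock: 37.92
position: [0.6051, 0.2621, 0.229]
tool_rot: [-0.362, 1.565, -1.902]
force: [-0.5, -14.6, -3.9]
grip_width: 0.0227
```

Request:
play_rows:
  deltas:
    - [0,1,-0.3,0,0,0,15]
    - [0,1,-0.3,0,0,0,15]
    - [0,0,0,0,0,0,15]

```text
clock: 38.3
position: [0.6052, 0.2638, 0.2286]
tool_rot: [-0.345, 1.565, -1.886]
force: [-1.4, -15.6, -1.0]
grip_width: 0.0221
```

```bash
cat > e.py <<'E'
import glob,os
from h import *
P=lambda f:cv2.cvtColor(cv2.imread(f),cv2.COLOR_BGR2GRAY)[223:229].mean(0)[280:300].round().astype(int).tolist()
for f in sorted(glob.glob('pics/tg*'))[-3:]:print(f,P(f))
E
python3 nut.py|tail -1;python3 e.py
```

```text
{'clock': 38.35, 'position': [0.6052, 0.2637, 0.2286], 'tool_rot': [-0.3456, 1.5654, -1.887], 'force': [-1.7167, -15.6624, -1.6887], 'moment': [-3.2481, 0.2355, -0.1267], 'grip_width': 0.0226, 'qpos': [-0.7567, 0.6183, 0.4085, 1.5144, -0.2614, 1.0673, -0.259]}
pics/tg3527.png [120, 118, 119, 119, 116, 116, 121, 121, 114, 107, 99, 97, 99, 107, 116, 112, 121, 130, 117, 115]
pics/tg3637.png [120, 120, 123, 120, 114, 113, 118, 121, 124, 124, 113, 116, 121, 117, 116, 109, 113, 122, 110, 113]
pics/tg3829.png [121, 121, 124, 121, 115, 114, 119, 119, 115, 108, 100, 98, 102, 109, 116, 113, 121, 130, 116, 115]
```

Request:
play_rows:
  deltas:
    - [0,0,0,0,0,0,10]
    - [0,0,0,0,0,0,10]
    - [0,1.5,-0.3,0,0,0,10]
    - [0,0,0,0,0,0,10]
  grip_force: 115

```text
clock: 38.85
position: [0.6052, 0.265, 0.2284]
tool_rot: [-0.327, 1.565, -1.868]
force: [-1.4, -16.3, -0.4]
grip_width: 0.021
```

Request:
play_rows:
  deltas:
    - [0,1.5,-0.3,0,0,0,10]
    - [0,0,0,0,0,0,10]

```text
clock: 39.1
position: [0.6052, 0.2662, 0.228]
tool_rot: [-0.325, 1.565, -1.867]
force: [-0.8, -18.5, -1.8]
grip_width: 0.0216
```

```bash
python3 nut.py|tail -1;python3 e.py|tail -1
```

```text
{'clock': 39.15, 'position': [0.6052, 0.2662, 0.228], 'tool_rot': [-0.3297, 1.5647, -1.8715], 'force': [-0.3516, -16.9883, -1.0525], 'moment': [-3.9546, 0.2952, -0.2075], 'grip_width': 0.0214, 'qpos': [-0.7597, 0.6209, 0.4084, 1.5115, -0.2616, 1.0681, -0.263]}
pics/tg3910.png [120, 116, 116, 118, 116, 115, 120, 120, 115, 107, 102, 100, 101, 108, 116, 112, 120, 130, 118, 117]
```

```bash
cat > lev.py <<'E'
from h import *
im=save('scene','sc%d.png'%(telemetry.observe()['clock']*100));ref=cv2.imread('pics/s4.png')[:,:,::-1]
t=np.ascontiguousarray(ref[255:282,402:427])
s=np.ascontiguousarray(im[247:290,390:439]);m=cv2.matchTemplate(s,t,cv2.TM_CCOEFF_NORMED);i=np.unravel_index(m.argmax(),m.shape);print('collar shift col,row',i[1]-12,i[0]-8,m.max())
# red collar centroid and rod centre per row
h=im.astype(int);
for n,f in(('s4',ref.astype(int)),('now',h)):
    red=(f[...,0]>90)&(f[...,1]<50)&(f[...,2]<60);
    r=[(y,round(np.mean(np.nonzero(red[y,400:430])[0])+400,1),int(red[y,400:430].sum())) for y in range(250,268,3) if red[y,400:430].any()]
    dk=f.sum(2)<170
    k=[(y,round(np.mean(np.nonzero(dk[y,396:424])[0])+396,1),int(dk[y,396:424].sum())) for y in range(266,284,3) if dk[y,396:424].any()]
    print(n,r,k)
E
python3 lev.py
```

```text
collar shift col,row 0 0 0.9970481
s4 [(250, np.float64(419.5), 6), (253, np.float64(418.5), 8), (256, np.float64(418.0), 11), (259, np.float64(417.0), 9), (262, np.float64(420.6), 10)] [(266, np.float64(414.5), 10), (269, np.float64(413.5), 10), (272, np.float64(411.0), 9), (275, np.float64(409.5), 10), (278, np.float64(408.0), 9), (281, np.float64(406.0), 9)]
now [(250, np.float64(422.0), 11), (253, np.float64(420.0), 11), (256, np.float64(418.0), 11), (259, np.float64(417.0), 9), (262, np.float64(420.0), 9)] [(266, np.float64(414.5), 10), (269, np.float64(413.5), 10), (272, np.float64(411.0), 9), (275, np.float64(409.5), 10), (278, np.float64(408.0), 9), (281, np.float64(405.5), 10)]
```

Request:
play_rows:
  deltas:
    - [0,-10,2,0,0,0,10]
    - [0,-12,2,0,0,0,10]
    - [0,-12,2,0,0,0,10]
    - [0,-12,1,0,0,0,10]
    - [0,-10,0,0,0,0,10]
    - [0,-5,0,0,0,0,10]
    - [0,-3,0,0,0,0,10]
    - [0,0,0,0,0,0,10]

```text
clock: 40.2
position: [0.6054, 0.2159, 0.238]
tool_rot: [2.796, 1.558, 1.264]
force: [-0.5, 41.5, 15.4]
grip_width: 0.0103
```

```bash
python3 nut.py|tail -1;python3 e.py|tail -1
```

```text
{'clock': 40.25, 'position': [0.6055, 0.2159, 0.238], 'tool_rot': [2.7889, 1.5579, 1.2573], 'force': [-1.5968, 42.382, 13.7465], 'moment': [8.9982, 0.1535, -0.0751], 'grip_width': 0.0101, 'qpos': [-0.6924, 0.5728, 0.4071, 1.5658, -0.2621, 1.0482, -0.1741]}
pics/tg4020.png [120, 121, 123, 120, 115, 114, 118, 118, 117, 112, 102, 96, 101, 108, 116, 111, 120, 128, 115, 114]
```

Request:
play_rows:
  deltas:
    - [0,8,0,0,0,0,12]
    - [0,6,0,0,0,0,30]
    - [0,0,0,0,0,0,60]
    - [0,0,0,0,0,0,60]

```text
clock: 40.75
position: [0.6052, 0.2197, 0.2357]
tool_rot: [-0.47, 1.57, -2.01]
force: [-0.0, 0.3, -0.2]
grip_width: 0.06
```

```bash
python3 nut.py|tail -1;python3 e.py; python3 lev.py; python3 foot.py|tail -2
```

```text
{'clock': 40.8, 'position': [0.6053, 0.2198, 0.2357], 'tool_rot': [-0.3246, 1.5702, -1.8642], 'force': [-0.0477, 0.9709, -0.6473], 'moment': [0.04, 0.0631, -0.0047], 'grip_width': 0.0599, 'qpos': [-0.7052, 0.5826, 0.4131, 1.5575, -0.2561, 1.0558, -0.1947]}
pics/tg3910.png [120, 116, 116, 118, 116, 115, 120, 120, 115, 107, 102, 100, 101, 108, 116, 112, 120, 130, 118, 117]
pics/tg4020.png [120, 121, 123, 120, 115, 114, 118, 118, 117, 112, 102, 96, 101, 108, 116, 111, 120, 128, 115, 114]
pics/tg4075.png [120, 122, 123, 120, 115, 115, 119, 119, 117, 113, 101, 97, 102, 108, 116, 112, 120, 129, 116, 115]
collar shift col,row -10 -3 0.5483556
s4 [(250, np.float64(419.5), 6), (253, np.float64(418.5), 8), (256, np.float64(418.0), 11), (259, np.float64(417.0), 9), (262, np.float64(420.6), 10)] [(266, np.float64(414.5), 10), (269, np.float64(413.5), 10), (272, np.float64(411.0), 9), (275, np.float64(409.5), 10), (278, np.float64(408.0), 9), (281, np.float64(406.0), 9)]
now [(250, np.float64(419.0), 15), (253, np.float64(415.4), 15), (256, np.float64(403.5), 8)] [(266, np.float64(401.5), 8), (269, np.float64(401.5), 8), (272, np.float64(401.5), 8), (275, np.float64(401.5), 8), (278, np.float64(401.0), 9), (281, np.float64(402.0), 11)]
carrier px (np.float64(11.0), np.float32(0.955)) foot px (np.float64(19.59), np.float32(0.895)) bar/nut px (np.float64(-0.44), np.float32(0.823))
case px (np.float64(0.11), np.float32(0.997)) caps px (np.float64(10.92), np.float32(0.994)) (np.float64(10.91), np.float32(0.997)) bar (np.float64(11.21), np.float32(0.972))
```

Request:
play_rows:
  deltas:
    - [0,5,10,0,0,0,70]
    - [0,0,30,0,0,0,70]
    - [0,0,40,0,0,0,70]
    - [-20,20,30,0,0,0,70]
    - [-30,20,0,0,0,0,70]
    - [0,0,0,0,0,0,70]
    - [0,0,0,0,0,0,70]

```text
clock: 41.78
position: [0.5555, 0.2655, 0.3464]
tool_rot: [1.714, 1.57, 0.176]
force: [0.2, -0.7, -0.8]
grip_width: 0.0702
```

```bash
python3 nut.py
python3 - <<'E'
from h import *
import glob
g=sorted(glob.glob('pics/tg*'))
fs=['pics/tg3162.png','pics/tg3637.png',g[-1]]
rows=[cv2.resize(cv2.imread(f)[214:238,262:312],(800,120),interpolation=cv2.INTER_CUBIC) for f in fs]
s=save('scene','s9.png')[170:350,160:510,::-1]
s=cv2.resize(s,(466,240),interpolation=cv2.INTER_CUBIC)
t=cv2.resize(cv2.imread(g[-1])[170:280,290:450],(334,230),interpolation=cv2.INTER_CUBIC)
t=cv2.copyMakeBorder(t,0,10,0,0,cv2.BORDER_CONSTANT)
cv2.imwrite('pics/c8.png',np.vstack(rows+[np.hstack([s,t])]))
E
```

```text
[125, 126, 126, 126, 126, 128, 126, 124, 125, 126, 126, 126, 128, 125, 120, 120, 124, 124, 122, 119, 108, 105, 109, 116, 123, 120, 126, 134, 121, 119, 126, 115, 111, 113, 106, 105, 103, 105, 122, 140, 157, 145]
{'clock': 41.825, 'position': [0.5557, 0.2651, 0.3461], 'tool_rot': [1.125, 1.5703, -0.4145], 'force': [0.3252, 0.8074, 0.3809], 'moment': [0.0719, 0.0329, -0.0379], 'grip_width': 0.0698, 'qpos': [-0.8388, 0.4427, 0.445, 1.4911, -0.1951, 1.2516, -0.3387]}
```

View pics/c8.png

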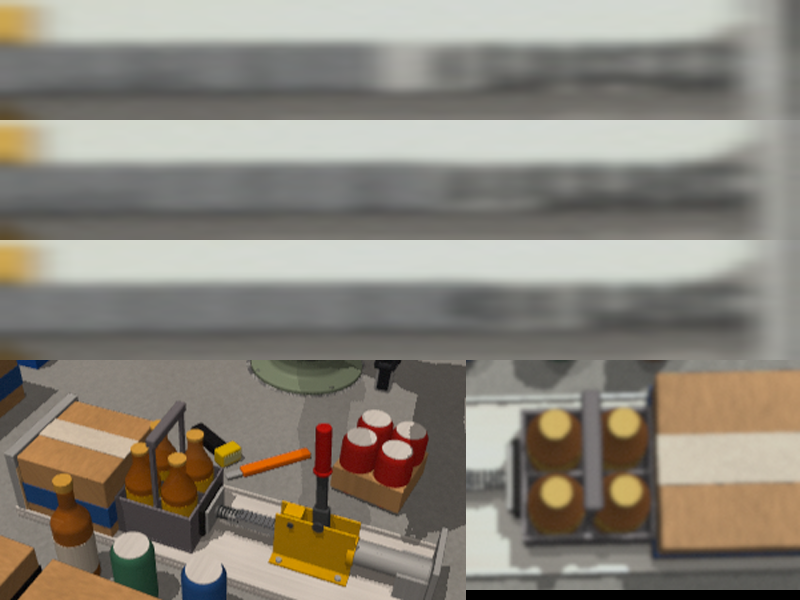

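The strips show the bar's end at about 375, 445 and 450 to 490, which is ambiguous for the last click. The scene looks orderly: the lever is upright, the carrier is square against the case, and the foot is on the carrier. I'll measure the spring numerically from sampled profiles.

```bash
ls pics | tr '\n' ' '
python3 - <<'E'
from h import *
from scipy.ndimage import map_coordinates
def prof(cam,f,ys,dz=0,dx=0):
    c=vision.camera_info(cam);g=cv2.cvtColor(cv2.imread('pics/'+f),cv2.COLOR_BGR2GRAY).astype(float)
    x=.604-.0238*(ys-.2)
    P=np.c_[x+dx,ys,np.full_like(ys,.057+dz)]
    uv=cv2.projectPoints(P,np.array(c['rvec']),np.array(c['tvec']),np.array(c['mtx']),None)[0][:,0]
    return map_coordinates(g,[uv[:,1],uv[:,0]],order=1),uv
ys=np.arange(-.0,.135,.0015)
import glob
for f in ['s3.png','s4.png']+sorted(x[5:] for x in glob.glob('pics/sc*'))+['s9.png']:
    for dz in(0.004,):
        p,uv=prof('scene',f,ys,dz,0.008);print(f,dz,uv[0].round(),uv[-1].round(),p.round().astype(int).tolist())
E
```

```text
c1.png c2.png c3.png c4.png c5.png c6.png c7.png c8.png s0.png s1.png s3.png s4.png s9.png sc3915.png sc4079.png t0.png t2.png t3.png t4.png tf2147.png tf2152.png tf2357.png tf2562.png tf2767.png tf2772.png tf2977.png tf3297.png tf3532.png tf4085.png tg3057.png tg3162.png tg3292.png tg3527.png tg3637.png tg3829.png tg3910.png tg4020.png tg4075.png tg4177.png w1.png w2.png w3.png w4.png s3.png 0.004 [308. 279.] [364. 295.] [49, 48, 46, 45, 44, 46, 52, 54, 57, 62, 63, 64, 61, 66, 87, 92, 84, 58, 43, 41, 41, 42, 41, 42, 42, 41, 41, 41, 41, 40, 41, 41, 39, 35, 32, 30, 30, 31, 30, 27, 27, 76, 134, 145, 138, 110, 80, 63, 61, 67, 77, 81, 77, 65, 62, 72, 90, 75, 62, 109, 112, 75, 59, 69, 107, 84, 67, 98, 103, 87, 62, 79, 131, 93, 68, 74, 100, 105, 70, 82, 119, 142, 149, 142, 140, 142, 149, 153, 147, 130]
s4.png 0.004 [308. 279.] [364. 295.] [51, 51, 48, 46, 46, 48, 53, 56, 59, 64, 65, 64, 60, 66, 90, 95, 86, 58, 43, 41, 42, 43, 41, 41, 40, 33, 29, 31, 31, 32, 29, 26, 30, 80, 137, 146, 130, 91, 71, 63, 64, 71, 81, 82, 75, 60, 61, 71, 83, 69, 57, 109, 114, 73, 64, 72, 93, 78, 60, 101, 106, 76,
[... 670 characters left out ...]
, 75, 83, 76, 60, 64, 76, 86, 71, 49, 96, 111, 74, 74, 91, 97, 99, 107, 132, 142, 115, 109, 115, 132, 130, 109, 93, 81, 78, 78, 80, 82, 82, 80, 77, 73, 72, 76, 76, 77, 80, 88, 84, 82, 79, 79, 80, 84, 84, 81, 76, 74, 78, 86, 85, 78, 75, 76, 86, 86, 79, 75, 73, 77, 83, 82, 76, 79, 83, 85]
s9.png 0.004 [308. 279.] [364. 295.] [95, 76, 51, 34, 31, 30, 31, 33, 32, 25, 25, 35, 101, 138, 141, 114, 73, 64, 62, 62, 68, 76, 83, 75, 59, 64, 75, 86, 70, 48, 96, 111, 73, 74, 91, 97, 100, 108, 132, 142, 115, 109, 116, 132, 129, 109, 93, 81, 78, 78, 82, 82, 81, 79, 75, 71, 72, 77, 77, 77, 80, 87, 84, 81, 78, 78, 80, 84, 84, 80, 76, 74, 79, 86, 85, 78, 75, 76, 85, 85, 79, 75, 73, 76, 82, 81, 74, 77, 82, 84]
```

```bash
python3 -c "
from h import *
st();print(workorder.job_done())"
```

```text
{'clock': 41.875, 'position': [0.5558, 0.265, 0.3459], 'tool_rot': [0.5839, 1.5704, -0.9559], 'force': [-0.0699, 0.224, 0.3903], 'moment': [-0.0242, 0.0145, -0.0304], 'grip_width': 0.07, 'qpos': [-0.8385, 0.443, 0.445, 1.4911, -0.1951, 1.2515, -0.3387]}
the job is handed in; nothing more can be done
None
```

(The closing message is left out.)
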